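Tip the stirring rods into the slot box

TASK

Slide the orange shutter of the grey slot box fully open, then carry the white tray over by its upright handle, turn it so that the three blue stirring rods lie along the slot, and tip it so that they roll over its sloping edge and drop through the slot into the box. Then stand the empty tray upright again in the middle of its grey pad and let go of it; do not disturb the sample bottle or the conical flask.

Things in the scene. Friction and masses are not known exactly. Their poses are not given: they have to be found in the camera images.
- rod_box: grey metal box, bare-metal flat lid, fixed to the bench. Origin: on the bench straight under the middle of the slot in its lid; z up, y along the slot, x across it. It reaches from x = -74 to +46 mm, y = -100 to +100 mm; lid top at z = 80 mm, lid 6 mm thick, hollow below it 68 mm deep. Two 7 mm high rails stand on the lid at y = +-95 mm
- slot (a point): middle of the slot, at the height of the lid's top; axes as those of the box. The slot is 168 mm long (y) and 32 mm wide (x = -16 to +16 mm)
- shutter (a joint): slide of the orange shutter, a 4 mm thick plate on the lid (50 x 184 mm) that covers the slot: 0 = shut, 0.044 m = fully open (end stop). Opens towards the box's -x, stays where left, friction 1.5 N; starts 0 to 6 mm open. Fully open, the plate covers x = -66 to -16 mm of the box and its bar handle stands beside the slot, over x = -28 to -16 mm
- shutter_grip (a point): middle of the top edge of the shutter's bar handle: a bar 120 mm long along the box's y, 12 mm thick along the box's x, standing 24 mm above the plate (its top is 108 mm above the bench). Moves with the shutter; axes as those of the box
- tray: white plastic rod tray, loose, about 160 g. Origin: on its underside; z up, y lengthwise (148 mm overall, 140 between the end walls), x across (-43 to +46 mm). Flat floor, 3 mm above the underside, from x = -10 to +36 mm; on the -x side a ramp rises outwards to the pouring lip; on the +x side a 24 mm wall with the handle. End walls at y = +-72 mm, 22 mm high, 12 mm along the ramp
- tray_lip (a point): middle of the pouring lip (upper edge of the ramp, no wall beyond it), at x = -43, y = 0, z = 16.5 mm in the tray's frame; axes as those of the tray. The ramp rises at 22 degrees, so the rods roll out over the lip once the tray is tipped towards its -x side by more than that; about 45 degrees empties it
- tray_handle (a point): middle of the top edge of the tray's handle: an upright plate 10 mm thick along the tray's x, 60 mm wide along its y, its top 80 mm above the underside, free above z = 24 mm; this point is at x = +41, y = 0, z = 80 mm in the tray's frame; axes as those of the tray
- rod_a: blue plastic stirring rod, 9 mm diameter, 130 mm long, flat ends, 20 g; it rolls freely and starts lying lengthwise in the tray, on its floor. Origin: on its underside as it first lies, under the middle of its length (4.5 mm from the rod's axis; the origin turns with the rod as it rolls); y axis along the rod
- rod_b: blue plastic stirring rod, 9 mm diameter, 130 mm long, flat ends, 20 g; it rolls freely and starts lying lengthwise in the tray, on its floor. Origin: on its underside as it first lies, under the middle of its length (4.5 mm from the rod's axis; the origin turns with the rod as it rolls); y axis along the rod
- rod_c: blue plastic stirring rod, 9 mm diameter, 130 mm long, flat ends, 20 g; it rolls freely and starts lying lengthwise in the tray, on its floor. Origin: on its underside as it first lies, under the middle of its length (4.5 mm from the rod's axis; the origin turns with the rod as it rolls); y axis along the rod
- pad: grey mat fixed to the bench, 190 x 190 mm, 4 mm thick, on which the tray starts. Origin: middle of its underside, on the bench; z up
- sample_bottle: clear stoppered sample bottle, 58 mm diameter, 103 mm tall, behind the work; a bystander. Origin: middle of its underside
- conical_250: clear conical flask with a pink filling, 79 mm diameter, 136 mm tall, behind the work; a bystander. Origin: middle of its underside
There are look-alikes about, which are no part of the job. Leave any turquoise look-alike of the rod_b alone.

How it is judged:
By the outcome, as a careful person would: the job done as asked, in the order asked, and still so for the second after the job is handed in, with the robot touching nothing.
It also fails if it takes over 72 s, if anything falls off the work surface, if the arm or the gripper's body presses on something with over 40 N, if the wrist force passes 120 N, or if a joint passes its speed limit or range.

ROBOT

A 7-joint arm with a two-finger parallel gripper is mounted at the origin on a cart in front of the work surface, level with it; the furniture and walls round the work are solid. World frame = base frame: x ahead of the robot, y to its left, z up, the work surface at z = 0. Lengths are in m, angles in rad, forces in N, time in s.
With the tool pointing down it reaches from about 0.425 to 0.925 m from the base axis. Payload 6.8 kg.
Tool frame: the origin (TCP) lies midway between the tips of the shut fingers; the grasp point (between the pads) lies 19 mm behind it; z points along the fingers, y is the direction in which the jaws open and shut (so a half turn about z gives the same grasp; the last joint's range is limited). The gripper opens to 85 mm and grips with 20 to 120 N. Pads are 22 mm wide; open, the fingers measure 114 mm over their backs; the gripper's body (76 mm by 85 mm) begins 54 mm behind the grasp point. The pads swing forward as they close: fully open they stand 13 mm farther back than shut.
Start: joints at [0.997, 0.477, 0.022, 1.555, -0.011, 1.109, -0.083], TCP at [0.303, -0.603, 0.201] pointing down, gripper open.
Joint ranges: [-2.96, 2.96], [-0.34, 2.1], [-1.41, 1.46], [0.24, 2.44], [-1.37, 4.51], [0.17, 1.92], [-2.96, 2.96]. Speed limits (rad/s): [2.39, 2.39, 3.14, 3.14, 3.14, 3.14, 3.14].

INTERFACE

Orientations are given as a unit quaternion [w, x, y, z].
In Python, from station import bot gives the robot as it stands.
- The arm moves only by the shell command python3 -m jog 'ROWS' [FORCE]. ROWS is JSON, a list of rows, each a list of 3 entries, a list of its own where there are three numbers: the shift along the tool's x, y, z in mm, then the turn, a rotation vector about the tool's x, y, z in degrees, then the closure, from -1 (fully open) to 1 (shut). A call has 1 to 12 rows; each row shifts and turns the commanded pose from where the row before left it, along the tool's axes as they then stand; what a row does not reach is not made up. A row lasts 1/8 s, in which the tool goes at most 62.5 mm and 10.7 degrees, less where a joint would pass 70% of its speed; a pose out of reach is approached as far as the arm can. A call is refused whole if a number of a shift passes 62.5 or a number of a turn 10.7, either way. A call with a gripper value outside its range is refused whole. The fingers move at their own pace and stop on an object; FORCE is the grip in N (left out, the last holds). Time passes only in rows, so rows that do not move let the fingers close. It gives the time, the measured TCP pose, the force and the opening at its end, in the units of the state.
- bot.get_obs(): the state, without advancing time (a new reading comes with each control period).
- bot.read_camera(name): name is "scene" or "side" or "wrist"; returns (picture, depth): 420x560x3 uint8, red, green, blue; 420x560 float32, m along the optical axis (not along the pixel's ray), 0 where there is no reading.
- bot.camera_info(name): a dict with "fx", "fy", "cx", "cy" (pixels), "world_from_camera" (4x4, takes a point from camera to world coordinates); the wrist camera has in their place "mount" (4x4, takes a point from camera to tool coordinates, whose origin is the TCP and whose axes are the flange's). Camera axes: x right, y up, looking along -z (the intrinsics and any distortion apply to the point x, -y, -z); pixel columns grow to the right and rows downward; lengths in m; the calibration is good to about 2 mm. The wrist camera is an equidistant fisheye: a pixel r from the principal point sees the ray r / f radians off the axis. A picture is of the moment at which its call begins: read the wrist's pose just before it. camera_info takes no time and is no camera call.
- bot.hand_in(): hands the job in, once; it reports no verdict.
Trained networks look in the newest picture that a camera, given by its name, has taken for a name from the list of things; names that differ only in an ending like _2 or _b are one class to them, and where a whole thing is asked for, a point or a joint stands for the part that bears it (a point fixed in the world has none). Each returns a list of dicts, best first, with "score" (0 to 1); they miss things now and then, are a little off and sometimes report something else, mostly with a low value. They report only what shows in the picture. A call takes as long as a camera call. They do not tell look-alikes from the thing itself.
- bot.find_in(camera, thing): "xy" ([column, row] as shares, 0 to 1, of the picture: columns of its width, rows of its height, amid what is visible of it).
- bot.cut_out(camera, thing): "pixels" (420x560 bool, what is visible of it) and "xy" ([column, row] as shares, 0 to 1, of the picture: columns of its width, rows of its height, amid what is visible of it).
- bot.landmark_of(camera, thing): "xy" ([column, row] as shares, 0 to 1, of the picture: columns of its width, rows of its height: a listed point, or the origin of a listed thing).
The state is a dict: "t": time; "q": joint angles; "joint_vel": joint speeds; "joint_torque": joint torques, N m; "eef_pos": TCP position; "tool_rot": TCP orientation; "contact_force": force on the tool from outside, world axes, zero at the start; "torque": the same for the moment, N m; "gripper_width": opening from 0.0 (shut) to 1.0 (fully open).
Only numpy, scipy, OpenCV 4.12 (cv2) and the standard library are available. Lean on these libraries where they do the work, as an engineer would, in place of code of your own. Each camera call takes 0.05 s, during which the arm holds its last target.

## Working session

There is one attempt and no reset: what is moved stays moved. The work goes in short steps, Python scripts to look and compute and a shell command to move; the robot and the scene stay as the last step left them, time stands still between calls to the robot, and variables do not carry over. Pictures are saved under pics/ and viewed, and the job is handed in when it is done.

```bash
ls; mkdir -p pics; python3 - <<'E'
from station import bot
import cv2,json
o=bot.get_obs(); print({k:(v.tolist() if hasattr(v,'tolist') else v) for k,v in o.items()})
for c in ["scene","side","wrist"]:
    p,d=bot.read_camera(c); cv2.imwrite(f"pics/{c}0.png",p[:,:,::-1]); 
    import numpy as np; np.save(f"/tmp/{c}0.npy",d)
    print(c,bot.camera_info(c))
E
```

```text
pics
{'t': 0.0, 'q': [0.9969295836504927, 0.4778328254519169, 0.022322136639570424, 1.5564546058617188, -0.011483866955489237, 1.10930678697975, -0.0830733717680292], 'joint_vel': [0.00015094364811356006, -0.000237256817257307, 5.921343975404589e-05, -0.0010576317245238585, 0.002043344671203586, 0.00023049059636459534, -0.001171833579940791], 'joint_torque': [0.0002226553124273778, -59.64544415473938, 1.608348973095417, -28.120182752609253, 0.012596984161064029, 0.009205343085341156, 2.854195258805703e-05], 'eef_pos': [0.3028416231841183, -0.6025185300229923, 0.20040216661479499], 'tool_rot': [-0.0008917103319521657, 0.9729963810497195, 0.23081846750051394, -0.00028701489027896203], 'contact_force': [0.24244380213221758, 0.6304881300858818, 0.04196823410310101], 'torque': [-0.021167873985107572, -0.048199045018651174, -0.01141568997905272], 'gripper_width': 0.9978872218419891}
scene {'fx': 514.8088618572345, 'fy': 514.8088618572345, 'cx': 287.1153323799627, 'cy': 207.65642769229854, 'world_from_camera': array([[-0.69026702,  0.4411875 , -0.57348499,  0.03209271],
       [-0.72350172,
[... 300 characters left out ...]
[[-0.80770068,  0.33674364, -0.48396624,  0.17986535],
       [-0.58915362, -0.49264649,  0.64046659,  0.71231695],
       [-0.02275123,  0.80243576,  0.59630464,  0.60693343],
       [ 0.        ,  0.        ,  0.        ,  1.        ]])}
wrist {'fx': 325.19226210127806, 'fy': 325.19226210127806, 'cx': 277.5191953763663, 'cy': 210.99578179820935, 'mount': array([[ 7.34971995e-04,  9.45322224e-01,  3.26137015e-01,
         8.36962018e-02],
       [ 9.99999116e-01, -1.05617242e-03,  8.07795209e-04,
         1.46792535e-03],
       [ 1.10808368e-03,  3.26136133e-01, -9.45322165e-01,
        -1.72739527e-01],
       [ 0.00000000e+00,  0.00000000e+00,  0.00000000e+00,
         1.00000000e+00]])}
```

View pics/scene0.png

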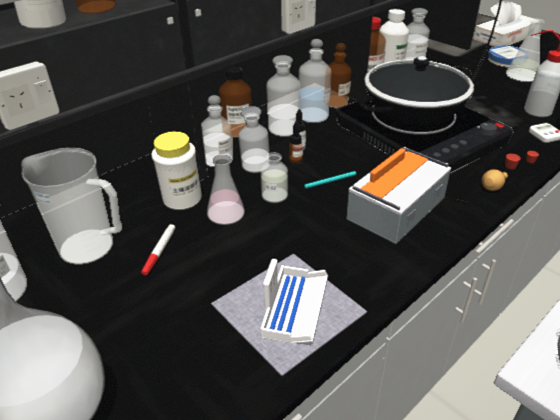

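View pics/side0.png

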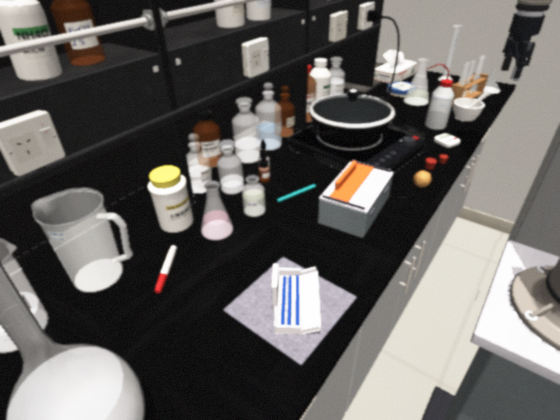

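View pics/wrist0.png

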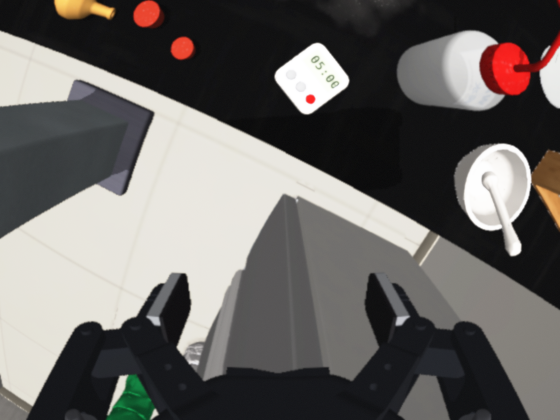

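The scene shows the tray on its pad near (295,300) and the box near (400,190) with the orange shutter on it. The turquoise rod at (330,180) is the look-alike. The pink conical flask is at (225,190), and the sample bottle is probably the one at (274,178).

```bash
cat > h.py <<'E'
import numpy as np,cv2
from station import bot
from scipy.spatial.transform import Rotation as R
def cam(c): 
    i=bot.camera_info(c); return i
def deproj(c,u,v,d):
    i=cam(c);x=(u-i['cx'])/i['fx']*d;y=-(v-i['cy'])/i['fy']*d
    P=np.stack([x,y,-d,np.ones_like(d)],-1); return (P@i['world_from_camera'].T)[...,:3]
def cloud(c,D):
    v,u=np.mgrid[0:420,0:560].astype(float); return deproj(c,u,v,D.astype(float))
def onplane(c,u,v,z):
    i=cam(c);T=i['world_from_camera'];r=T[:3,:3]@np.array([(u-i['cx'])/i['fx'],-(v-i['cy'])/i['fy'],-1]);o=T[:3,3]
    return o+r*(z-o[2])/r[2]
def proj(c,P):
    i=cam(c);T=np.linalg.inv(i['world_from_camera']);P=np.atleast_2d(P);q=P@T[:3,:3].T+T[:3,3]
    return np.stack([i['cx']+i['fx']*q[:,0]/-q[:,2],i['cy']-i['fy']*q[:,1]/-q[:,2]],-1)
E
python3 - <<'E'
from h import *
H={'rod_box':0,'slot':.08,'shutter_grip':.108,'tray':.004,'tray_lip':.0205,'tray_handle':.084,'pad':0,'sample_bottle':0,'conical_250':0}
for c in ['scene','side']:
    p,D=bot.read_camera(c); np.save(f'/tmp/{c}.npy',D)
    for t in H:
        r=bot.landmark_of(c,t)
        for k in r[:2]:
            u,v=k['xy'][0]*560,k['xy'][1]*420
            print(c,t,round(k['score'],2),(round(u),round(v)),onplane(c,u,v,H[t]).round(4))
    if c=='scene':
        for t in ['rod_a','shutter','sample_bottle']:
            print(t,[(round(k['score'],2),(k['xy'][0]*560,k['xy'][1]*420)) for k in bot.find_in(c,t)])
E
```

```text
scene rod_box 0.74 (274, 195) [0.721 0.097 0.   ]
scene rod_box 0.7 (387, 203) [ 0.527  -0.0587  0.    ]
scene slot 0.65 (396, 174) [ 0.5181 -0.0619  0.08  ]
scene shutter_grip 0.79 (390, 160) [ 0.534  -0.0574  0.108 ]
scene tray 0.71 (294, 303) [0.4614 0.2868 0.004 ]
scene tray_lip 0.83 (318, 304) [0.4212 0.2691 0.0205]
scene tray_handle 0.61 (269, 270) [0.4901 0.3163 0.084 ]
scene tray_handle 0.26 (388, 207) [0.4587 0.0421 0.084 ]
scene sample_bottle 0.87 (272, 194) [0.7274 0.0961 0.    ]
scene conical_250 0.89 (227, 214) [0.7389 0.2143 0.    ]
scene conical_250 0.57 (275, 193) [0.7228 0.0907 0.    ]
rod_a [(0.87, (296.68800000000005, 308.994)), (0.83, (288.67999999999995, 306.096)), (0.67, (278.88, 305.214)), (0.61, (264.488, 318.318))]
shutter [(0.84, (393.008, 169.218)), (0.55, (225.17600000000002, 196.18200000000002))]
sample_bottle [(0.7, (272.104, 176.69400000000002))]
side rod_box 0.92 (348, 209) [ 0.5133 -0.0482  0.    ]
side slot 0.66 (351, 184) [ 0.5139 -0.0489  0.08  ]
side slot 0.51 (352, 209) [0.4634 0.048  0.08  ]
side shutter_grip 0.92 (345, 172) [ 0.5345 -0.0514  0.108 ]
side tray 0.88 (297, 298) [0.4562 0.2827 0.004 ]
side tray 0.23 (347, 174) [ 0.5974 -0.202   0.004 ]
side tray_lip 0.96 (318, 293) [0.422  0.2606 0.0205]
side tray_lip 0.51 (353, 185) [ 0.5455 -0.1322  0.0205]
side tray_handle 0.71 (276, 274) [0.4859 0.3139 0.084 ]
side sample_bottle 0.94 (248, 208) [0.7385 0.0954 0.    ]
side sample_bottle 0.62 (342, 171) [ 0.6191 -0.2135  0.    ]
side conical_250 0.74 (215, 233) [0.7406 0.2233 0.    ]
```

```bash
python3 - <<'E'
import cv2
p=cv2.imread('pics/scene0.png')
cv2.imwrite('pics/crop_tray.png',cv2.resize(p[240:380,200:380],None,fx=4,fy=4,interpolation=cv2.INTER_CUBIC))
cv2.imwrite('pics/crop_box.png',cv2.resize(p[120:260,290:470],None,fx=4,fy=4,interpolation=cv2.INTER_CUBIC))
E
```

```text
(no output)
```

View pics/crop_tray.png

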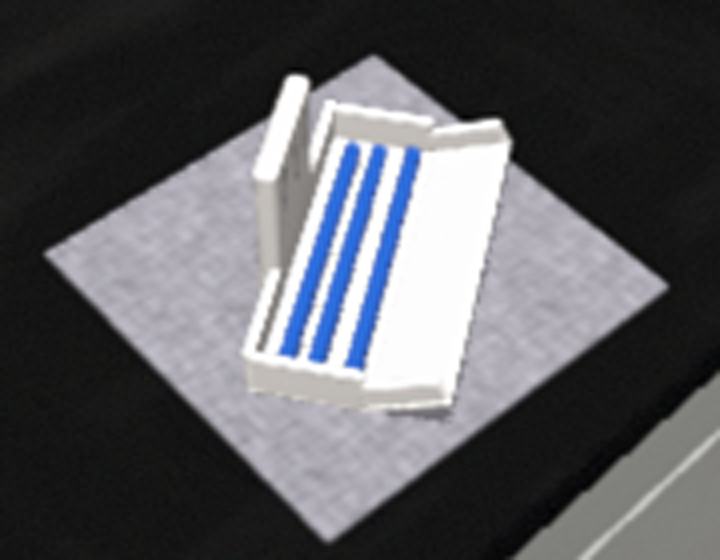

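View pics/crop_box.png

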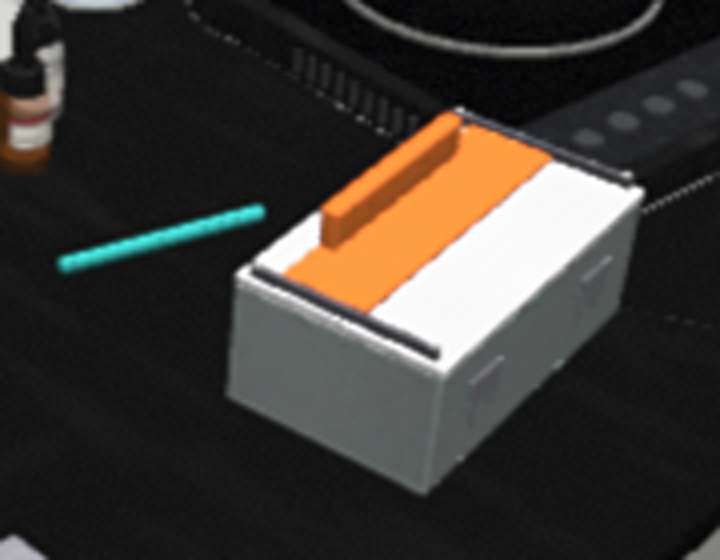

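The box's +x side points away from the robot, because the handle bar is on the far edge of the plate. The shutter therefore opens towards the robot. Next I fit the poses from corners and depth.

```bash
python3 - <<'E'
from h import *
from scipy.optimize import least_squares
D=np.load('/tmp/scene.npy');C=cloud('scene',D)
p=cv2.imread('pics/scene0.png')
# depth checks
def near(x0,y0,r): 
    return (np.hypot(C[...,0]-x0,C[...,1]-y0)<r)&(D>0)
m=near(.516,-.055,.15)
print('box z hist',np.histogram(C[m][:,2],bins=np.arange(-.01,.13,.005)))
lid=m&(C[...,2]>.074)&(C[...,2]<.095)
P=C[lid][:,:2].astype(np.float32); r=cv2.minAreaRect(P*1000); print('lid rect',r)
top=m&(C[...,2]>.098)
print('bar',cv2.minAreaRect((C[top][:,:2]*1000).astype(np.float32)),C[top].mean(0),np.percentile(C[top][:,2],[5,50,95]))
m=near(.46,.287,.14)
print('tray z hist',np.histogram(C[m][:,2],bins=np.arange(-.01,.13,.005)))
t=m&(C[...,2]>.055); print('handle',cv2.minAreaRect((C[t][:,:2]*1000).astype(np.float32)),t.sum())
# pad by color and z
t=m&(C[...,2]>.010); print('tray',cv2.minAreaRect((C[t][:,:2]*1000).astype(np.float32)),t.sum())
# box corner fit
def fit(c,pts,mod,x0):
    def f(s):
        a=s[2];Rm=np.array([[np.cos(a),-np.sin(a)],[np.sin(a),np.cos(a)]])
        W=np.c_[mod[:,:2]@Rm.T+s[:2],mod[:,2]]
        return (proj(c,W)-pts).ravel()
    r=least_squares(f,x0); return r.x,r.fun.reshape(-1,2).round(1)
px=lambda l:np.array(l)/4
pts=px([[235,270],[445,370],[645,190],[425,493],[228,395]])+[290,120]
mod=np.array([[46,100,80],[-74,100,80],[-74,-100,80],[-74,100,0],[46,100,0]])/1000
print(fit('scene',pts,mod,[.516,-.055,0]))
pts=px([[375,55],[668,287],[330,543],[45,255]])+[200,240]
mod=np.array([[95,-95,4],[-95,-95,4],[-95,95,4],[95,95,4]])/1000
print('pad',fit('scene',pts,mod,[.47,.28,0]))
# tray: lip corners top (full width?), handle top corners, 
E
```

```text
box z hist (array([   0, 2092, 2600,  234,  181,  172,  177,  177,  180,  170,  180,
        196,  186,  197,  192,  195,  203,  761, 1683,  723,   58,   76,
         59,  203,   12,    0,    0,    0]), array([-0.01 , -0.005,  0.   ,  0.005,  0.01 ,  0.015,  0.02 ,  0.025,
        0.03 ,  0.035,  0.04 ,  0.045,  0.05 ,  0.055,  0.06 ,  0.065,
        0.07 ,  0.075,  0.08 ,  0.085,  0.09 ,  0.095,  0.1  ,  0.105,
        0.11 ,  0.115,  0.12 ,  0.125,  0.13 ]))
lid rect ((500.6207580566406, -58.30736541748047), (121.05821228027344, 204.93893432617188), 4.2409844398498535)
bar ((535.564697265625, -55.32695770263672), (12.7990083694458, 122.61355590820312), 5.134757041931152) [ 0.53328755 -0.05041785  0.10601734] [0.09909667 0.10726591 0.10988981]
tray z hist (array([  77, 3151, 7362, 2142,  974, 1116,  347,  270,   40,   28,   37,
         20,   37,   28,   34,   30,   31,   33,  148,   20,    0,    0,
          0,    0,    0,    0,    0,    0]), array([-0.01 , -0.005,  0.   ,  0.005,  0.01 ,  0.015,  0.02 ,  0.025,
        0.03 ,  0.035,  0.04 ,  0.045,  0.05 ,  0.055,  0.06 ,  0.065,
        0.07 ,  0.075,  0.08 ,  0.085,  0.09 ,  0.095,  0.1  ,  0.105,
        0.11 ,  0.115,  0.12 ,  0.125,  0.13 ]))
handle ((486.540771484375, 316.4032897949219), (10.468873977661133, 60.77629852294922), 33.77165222167969) 324
tray ((454.339599609375, 293.3797607421875), (90.56009674072266, 150.7063446044922), 33.70903015136719) 3193
(array([ 0.51634814, -0.05966702,  0.08974595]), array([[ 0.3,  0.2],
       [ 0. , -0.4],
       [ 0.3, -0.5],
       [-0.2,  0.6],
       [-0.5, -0. ]]))
pad (array([ 0.46070897,  0.30040684, -0.04970271]), array([[-0.2,  0. ],
       [ 0.6, -0.2],
       [-0.2,  0.1],
       [-0.1, -0.1]]))
```

```bash
cat >> h.py <<'E'
def down(yaw_deg):
    "tool-down rotation with tool y at world angle yaw_deg"
    a=np.radians(yaw_deg); y=np.array([np.cos(a),np.sin(a),0]); z=np.array([0,0,-1.]); x=np.cross(y,z)
    return R.from_matrix(np.stack([x,y,z],1))
def state():
    o=bot.get_obs(); q=o['tool_rot']; return np.array(o['eef_pos']),R.from_quat([q[1],q[2],q[3],q[0]]),o
def plan(p0,r0,p1,r1,n,dec=0):
    "rows (tool shift mm, turn deg) straight p0->p1; returns end of rounded rows"
    dr=(r0.inv()*r1).as_rotvec(); p,r=p0.copy(),r0; out=[]
    for k in range(1,n+1):
        pt=p0+(p1-p0)*k/n; rt=r0*R.from_rotvec(dr*k/n)
        s=np.round(r.inv().apply(pt-p)*1000,dec); t=np.round(np.degrees((r.inv()*rt).as_rotvec()),1)
        out.append([s.tolist(),t.tolist()]); p=p+r.apply(s/1000); r=r*R.from_rotvec(np.radians(t))
    for o in out: print(o)
    print('end',p.round(4),r.as_matrix().round(3).tolist()); return p,r
E
python3 - <<'E'
from h import *
D=np.load('/tmp/scene.npy');C=cloud('scene',D)
ok=(D>0)&(C[...,2]>.03)
P=C[ok]
xs=np.arange(.3,1.0,.05);ys=np.arange(-.7,.5,.05)
print('y\\x',xs.round(2))
for y in ys[::-1]:
    print(round(y,2),[int(1000*P[(abs(P[:,0]-x-.025)<.025)&(abs(P[:,1]-y-.025)<.025)][:,2].max(initial=0)) for x in xs])
p,r,o=state()
a=np.radians(5.0);bx=np.array([np.cos(a),np.sin(a),0]);by=np.array([-np.sin(a),np.cos(a),0])
bar=np.array([.5352,-.0560,0])
plan(p,r,bar+[0,0,.18],down(5),14)
E
```

```text
y\x [0.3  0.35 0.4  0.45 0.5  0.55 0.6  0.65 0.7  0.75 0.8  0.85 0.9  0.95]
0.45 [0, 0, 0, 0, 0, 0, 0, 0, 0, 191, 367, 463, 400, 400]
0.4 [0, 0, 0, 0, 0, 0, 0, 0, 0, 191, 191, 458, 446, 435]
0.35 [0, 0, 30, 30, 0, 0, 0, 0, 0, 0, 0, 400, 442, 400]
0.3 [0, 31, 0, 86, 81, 0, 0, 0, 0, 0, 0, 400, 423, 419]
0.25 [0, 0, 0, 85, 85, 0, 0, 0, 0, 0, 152, 400, 420, 400]
0.2 [0, 0, 0, 32, 0, 0, 0, 0, 137, 137, 153, 400, 400, 400]
0.15 [0, 0, 0, 0, 0, 0, 0, 0, 136, 136, 0, 403, 400, 206]
0.1 [0, 0, 0, 0, 0, 0, 0, 100, 103, 0, 0, 397, 165, 98]
0.05 [0, 0, 0, 0, 0, 0, 0, 86, 104, 0, 150, 387, 169, 0]
0.0 [0, 0, 88, 89, 109, 81, 0, 0, 0, 0, 151, 377, 0, 130]
-0.05 [0, 0, 83, 87, 111, 83, 0, 0, 0, 106, 65, 366, 0, 170]
-0.1 [0, 0, 83, 86, 112, 0, 0, 0, 0, 67, 353, 356, 196, 159]
-0.15 [0, 0, 82, 86, 110, 89, 0, 0, 0, 0, 346, 351, 197, 135]
-0.2 [0, 0, 38, 89, 88, 87, 49, 131, 132, 0, 341, 339, 145, 0]
-0.25 [0, 33, 35, 54, 57, 145, 153, 154, 154, 141, 56, 325, 214, 136]
-0.3 [0, 44, 45, 54, 57, 158, 166, 167, 167, 158, 56, 315, 183, 0]
-0.35 [0, 0, 0, 54, 146, 162, 171, 201, 172, 163, 145, 305, 176, 0
[... 352 characters left out ...]
 191, 193]
-0.7 [0, 0, 0, 208, 224, 211, 0, 137, 0, 0, 0, 0, 123, 187]
[[32.0, -27.0, 2.0], [0.0, 0.0, -4.9]]
[[35.0, -25.0, 1.0], [0.0, 0.0, -4.9]]
[[37.0, -22.0, 2.0], [0.0, 0.0, -4.8]]
[[38.0, -18.0, 1.0], [0.0, 0.0, -4.9]]
[[39.0, -15.0, 2.0], [0.0, 0.0, -4.9]]
[[41.0, -12.0, 1.0], [0.0, 0.0, -4.9]]
[[42.0, -8.0, 2.0], [0.0, 0.0, -4.9]]
[[42.0, -4.0, 1.0], [0.0, 0.0, -4.8]]
[[43.0, -1.0, 2.0], [0.0, 0.0, -4.9]]
[[42.0, 2.0, 1.0], [0.0, 0.0, -4.9]]
[[42.0, 6.0, 2.0], [0.0, 0.0, -4.9]]
[[41.0, 10.0, 1.0], [0.0, 0.0, -4.9]]
[[41.0, 14.0, 2.0], [0.0, 0.0, -4.8]]
[[39.0, 16.0, 1.0], [0.0, 0.0, -4.9]]
end [ 0.5351 -0.0556  0.1804] [[-0.087, 0.996, 0.0], [0.996, 0.087, -0.0], [-0.0, 0.0, -1.0]]
```

```bash
python3 -m jog '[[[32,-27,0],[0,0,-4.9],-1],[[35,-25,0],[0,0,-4.9],-1],[[37,-22,0],[0,0,-4.8],-1],[[38,-18,0],[0,0,-4.9],-1],[[39,-15,0],[0,0,-4.9],-1],[[41,-12,0],[0,0,-4.9],-1],[[42,-8,0],[0,0,-4.9],-1],[[42,-4,0],[0,0,-4.8],-1],[[43,-1,0],[0,0,-4.9],-1],[[42,2,0],[0,0,-4.9],-1],[[42,6,5],[0,0,-4.9],-1],[[41,10,5],[0,0,-4.9],-1]]' 60
python3 -m jog '[[[41,14,5],[0,0,-4.8],-1],[[39,16,5],[0,0,-4.9],-1],[[0,0,0],[0,0,0],-1],[[0,0,0],[0,0,0],-1]]'
python3 - <<'E'
from h import *
p,r,o=state(); print(p,r.as_matrix().round(3),np.round(o['q'],3),o['t'])
w,D=bot.read_camera('wrist'); cv2.imwrite('pics/wrist1.png',w[:,:,::-1]);np.save('/tmp/w1.npy',D)
s,D=bot.read_camera('scene'); cv2.imwrite('pics/scene1.png',s[:,:,::-1])
E
```

```text
t: 2.8
eef_pos: [0.5023, -0.1332, 0.1916]
tool_rot: [0.0, 0.735, 0.678, 0.0]
contact_force: [-0.6, -0.3, -0.4]
gripper_width: 1.0
t: 3.3
eef_pos: [0.5348, -0.0564, 0.1813]
tool_rot: [0.0, 0.676, 0.737, -0.0]
contact_force: [-0.7, -0.5, 0.5]
gripper_width: 1.001
[ 0.5348118  -0.05640173  0.18134423] [[-0.086  0.996 -0.   ]
 [ 0.996  0.086 -0.001]
 [-0.001 -0.    -1.   ]] [ 0.368  0.311 -0.458  1.88   0.163  0.988 -0.075] 3.3
```

View pics/wrist1.png

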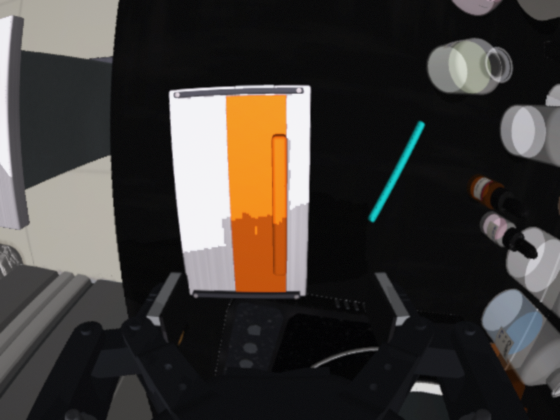

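The wrist view shows the lid corners at about (170,90), (310,87), (190,297) and (307,297), and the bar from (280,135) to (280,275). The jaws straddle the bar. I refine the box pose from these.

```bash
cat >> h.py <<'E'
def wproj(P,p,r):
    i=bot.camera_info('wrist');M=i['mount'];T=np.eye(4);T[:3,:3]=r.as_matrix();T[:3,3]=p
    W=np.linalg.inv(T@M);q=np.atleast_2d(P)@W[:3,:3].T+W[:3,3]; x,y,z=q[:,0],-q[:,1],-q[:,2]
    rr=np.hypot(x,y);th=np.arctan2(rr,z);return np.stack([i['cx']+i['fx']*th*x/rr,i['cy']+i['fy']*th*y/rr],-1)
E
python3 - <<'E'
from h import *
from scipy.optimize import least_squares
p,r,o=state()
img=cv2.imread('pics/wrist1.png')
hsv=cv2.cvtColor(img,cv2.COLOR_BGR2HSV)
pts=np.array([[170,90],[310,87],[190,297],[307,297]],float)
mod=np.array([[-74,100,80],[46,100,80],[-74,-100,80],[46,-100,80]])/1000
def W(s,m):
    a=s[2];return np.c_[m[:,:2]@np.array([[np.cos(a),np.sin(a)],[-np.sin(a),np.cos(a)]])+s[:2],m[:,2]]
f=lambda s:(wproj(W(s,mod),p,r)-pts).ravel()
s=least_squares(f,[.516,-.06,.09]); print(s.x,s.fun.round(1))
# bar top ends
pb=np.array([[280,135],[280,275]],float)
g=lambda k:(wproj(W(s.x,np.array([[k[0],60+k[1],108],[k[0],-60+k[1],108]])/1000),p,r)-pb).ravel()
k=least_squares(g,[20,0]);print(k.x,k.fun.round(1))
D=np.load('/tmp/w1.npy')
c=img[70:320,150:330];cv2.imwrite('pics/w1crop.png',cv2.resize(c,None,fx=2.4,fy=2.4,interpolation=cv2.INTER_CUBIC))
E
```

```text
[ 0.51769859 -0.06213807  0.09375683] [-0.5  1.9  1.  -0.4 -0.2 -1.5 -0.3 -0.5]
[19.55038845  1.89649058] [-0.4 -0.2  0.5  0.3]
```

View pics/w1crop.png

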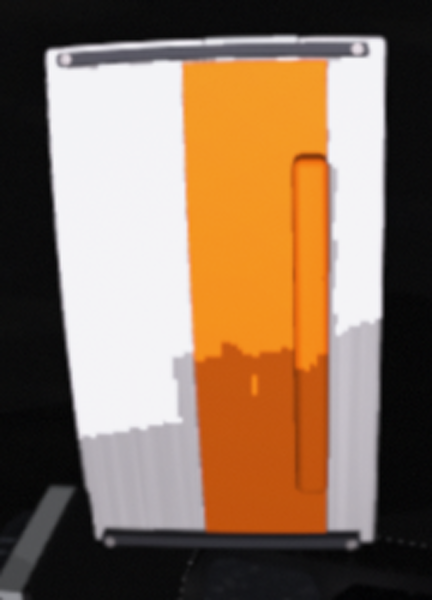

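```bash
python3 -m jog '[[[0,1,25],[0,0,0],-1],[[0,1,25],[0,0,0],-1],[[0,0,25],[0,0,0],-1],[[0,0,16],[0,0,0],-1],[[0,0,0],[0,0,0],1],[[0,0,0],[0,0,0],1],[[0,0,0],[0,0,0],1],[[0,0,0],[0,0,0],1],[[0,0,0],[0,0,0],1],[[0,0,0],[0,0,0],1]]' 40
```

```text
t: 4.65
eef_pos: [0.5371, -0.0554, 0.0905]
tool_rot: [0.0, 0.676, 0.737, 0.0]
contact_force: [0.9, 0.2, 0.1]
gripper_width: 0.001
```

```bash
python3 - <<'E'
from h import *
p,r,o=state(); print(p,o['gripper_width'],o['t'],np.round(o['contact_force'],2))
for c in ['wrist','scene','side']:
    w,D=bot.read_camera(c); cv2.imwrite(f'pics/{c}2.png',w[:,:,::-1])
s=cv2.imread('pics/scene2.png');cv2.imwrite('pics/s2crop.png',cv2.resize(s[60:260,310:510],None,fx=3,fy=3,interpolation=cv2.INTER_CUBIC))
E
```

```text
[ 0.53710414 -0.05541135  0.09051255] 0.0007415546943357662 4.65 [0.94 0.18 0.11]
```

View pics/s2crop.png

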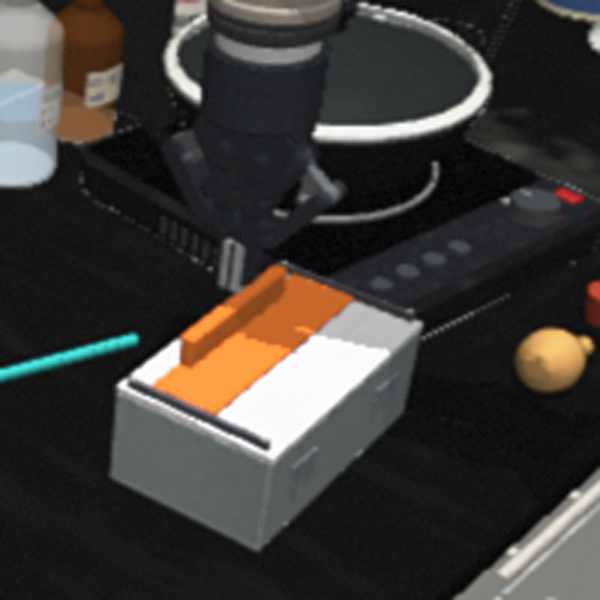

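View pics/wrist2.png

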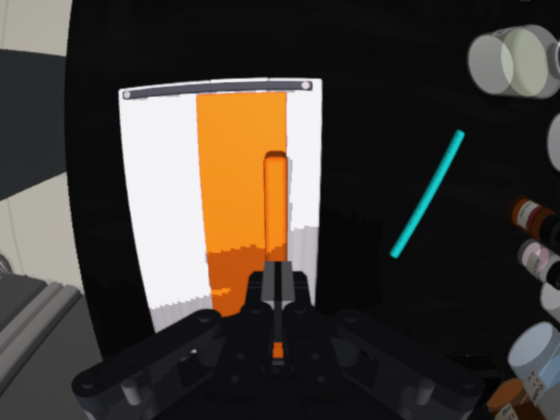

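```bash
python3 - <<'E'
from h import *
p,r,o=state()
for z in [.09,.1,.11,.12,.13,.15]:print(z,proj('scene',[[.537,-.055,z]]).round(0),proj('side',[[.537,-.055,z]]).round(0), wproj(np.array([[.537,-.055,z]]),p,r).round(0))
w,D=bot.read_camera('scene');C=cloud('scene',D)
for v in range(136,172,3): print(v,[C[v,u].round(3).tolist() for u in (385,388,391)])
w,D=bot.read_camera('side');C=cloud('side',D)
cv2.imwrite('pics/side2b.png',cv2.resize(w[80:240,270:430,::-1],None,fx=4,fy=4,interpolation=cv2.INTER_CUBIC))
E
```

```text
0.09 [[387. 167.]] [[344. 177.]] [[277. 247.]]
0.1 [[387. 163.]] [[345. 173.]] [[277. 255.]]
0.11 [[388. 159.]] [[345. 170.]] [[277. 263.]]
0.12 [[388. 155.]] [[345. 167.]] [[277. 273.]]
0.13 [[389. 151.]] [[346. 163.]] [[277. 283.]]
0.15 [[390. 142.]] [[347. 156.]] [[277. 308.]]
136 [[0.541, -0.041, 0.168], [0.54, -0.05, 0.165], [0.53, -0.045, 0.171]]
139 [[0.541, -0.041, 0.162], [0.538, -0.048, 0.16], [0.529, -0.044, 0.166]]
142 [[0.541, -0.043, 0.154], [0.535, -0.045, 0.156], [0.528, -0.045, 0.159]]
145 [[0.541, -0.044, 0.147], [0.533, -0.043, 0.151], [0.531, -0.05, 0.148]]
148 [[0.54, -0.044, 0.14], [0.534, -0.046, 0.142], [0.53, -0.049, 0.142]]
151 [[0.537, -0.04, 0.136], [0.533, -0.046, 0.136], [0.528, -0.048, 0.137]]
154 [[0.539, -0.045, 0.126], [0.531, -0.044, 0.13], [0.527, -0.048, 0.13]]
157 [[0.645, -0.204, -0.0], [0.64, -0.209, 0.0], [0.539, -0.068, 0.109]]
160 [[0.541, -0.051, 0.108], [0.538, -0.056, 0.107], [0.533, -0.061, 0.107]]
163 [[0.533, -0.041, 0.109], [0.529, -0.045, 0.109], [0.532, -0.061, 0.101]]
166 [[0.529, -0.036, 0.106], [0.53, -0.047, 0.101], [0.533, -0.063, 0.092]]
169 [[0.529, -0.038, 0.098], [0.53, -0.05, 0.092], [0.533, -0.065, 0.083]]
```

View pics/side2b.png

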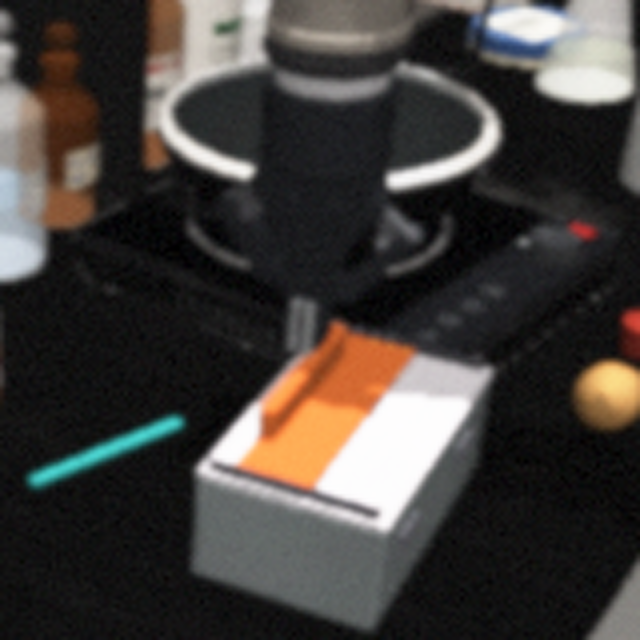

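```bash
cat >> h.py <<'E'
def wdeproj(u,v,d,p,r):
    i=bot.camera_info('wrist');M=i['mount'];dx,dy=(u-i['cx'])/i['fx'],(v-i['cy'])/i['fy'];th=np.hypot(dx,dy)+1e-9
    z=d;k=np.tan(th)*z/th; P=np.stack([dx*k,-dy*k,-z],-1)@M[:3,:3].T+M[:3,3]; return r.apply(P.reshape(-1,3)).reshape(P.shape)+p, P
E
python3 - <<'E'
from h import *
p,r,o=state()
w,D=bot.read_camera('wrist')
for v in range(200,345,8):
    for u in (271,277,285):
        W,T=wdeproj(np.array(float(u)),np.array(float(v)),np.array(float(D[v,u])),p,r); print(v,u,D[v,u].round(3),W.round(3),'tool',T.round(3),end=' | ')
    print()
E
```

```text
200 271 0.161 [ 0.531 -0.02   0.109] tool [ 0.036 -0.003 -0.019] | 200 277 0.161 [ 0.534 -0.02   0.109] tool [ 0.035 -0.    -0.018] | 200 285 0.162 [ 0.538 -0.02   0.108] tool [ 0.035  0.004 -0.018] | 
208 271 0.163 [ 0.531 -0.025  0.109] tool [ 0.031 -0.003 -0.018] | 208 277 0.162 [ 0.534 -0.024  0.11 ] tool [ 0.031 -0.    -0.019] | 208 285 0.164 [ 0.538 -0.025  0.107] tool [ 0.031  0.004 -0.017] | 
216 271 0.164 [ 0.532 -0.029  0.108] tool [ 0.027 -0.003 -0.018] | 216 277 0.164 [ 0.535 -0.029  0.108] tool [ 0.027 -0.    -0.018] | 216 285 0.164 [ 0.539 -0.028  0.109] tool [ 0.027  0.004 -0.018] | 
224 271 0.167 [ 0.532 -0.034  0.107] tool [ 0.022 -0.003 -0.017] | 224 277 0.166 [ 0.535 -0.033  0.108] tool [ 0.022 -0.    -0.018] | 224 285 0.167 [ 0.539 -0.033  0.107] tool [ 0.022  0.004 -0.017] | 
232 271 0.167 [ 0.532 -0.038  0.109] tool [ 0.018 -0.003 -0.018] | 232 277 0.166 [ 0.535 -0.037  0.11 ] tool [ 0.018 -0.    -0.019] | 232 285 0.168 [ 0.539 -0.038  0.107] tool [ 0.018  0.004 -0.017] | 
240 271 0.169 [ 0.533 -0.042  0.109] tool [ 0.014 -0.003 -0.018] | 240 277 0.17 [ 0.536 -0
[... 2031 characters left out ...]
ool [ 0.    -0.    -0.068] | 320 285 0.11 [ 0.539 -0.045  0.171] tool [ 0.01   0.003 -0.081] | 
328 271 0.116 [ 0.534 -0.052  0.168] tool [ 0.004 -0.002 -0.078] | 328 277 0.129 [ 0.537 -0.06   0.157] tool [-0.005 -0.    -0.067] | 328 285 0.111 [ 0.539 -0.048  0.172] tool [ 0.007  0.003 -0.081] | 
336 271 0.118 [ 0.535 -0.056  0.167] tool [-0.001 -0.002 -0.077] | 336 277 0.129 [ 0.538 -0.064  0.158] tool [-0.009 -0.    -0.067] | 336 285 0.116 [ 0.54  -0.055  0.168] tool [ 0.     0.003 -0.078] | 
344 271 0.119 [ 0.535 -0.061  0.167] tool [-0.005 -0.002 -0.077] | 344 277 0.191 [ 0.542 -0.113  0.109] tool [-0.058 -0.    -0.019] | 344 285 0.118 [ 0.54  -0.059  0.168] tool [-0.004  0.003 -0.078] |
```

The wrist depth, the scene depth and the missing grasp all agree that the real fingertips are about 32 mm short of the reported TCP. They sit at z≈0.122 while 0.0905 is reported. I open, go down about 33 mm more and grip again.

```bash
python3 -m jog '[[[0,0,0],[0,0,0],-1],[[0,0,0],[0,0,0],-1],[[0,0,0],[0,0,0],-1],[[0,0,0],[0,0,0],-1],[[0,0,8],[0,0,0],-1],[[0,0,15],[0,0,0],-1],[[0,0,9],[0,0,0],-1],[[0,0,0],[0,0,0],1],[[0,0,0],[0,0,0],1],[[0,0,0],[0,0,0],1],[[0,0,0],[0,0,0],1],[[0,0,0],[0,0,0],1]]' 40
```

```text
t: 6.45
eef_pos: [0.5373, -0.0554, 0.0589]
tool_rot: [0.0, 0.676, 0.737, 0.0]
contact_force: [-1.1, -0.9, 3.0]
gripper_width: 0.13
```

```bash
python3 -m jog '[[[0,-4,0],[0,0,0],1],[[0,-8,0],[0,0,0],1],[[0,-8,0],[0,0,0],1],[[0,-8,0],[0,0,0],1],[[0,-8,0],[0,0,0],1],[[0,-4,0],[0,0,0],1],[[0,0,0],[0,0,0],1]]'
```

```text
t: 7.32
eef_pos: [0.4963, -0.0592, 0.0588]
tool_rot: [0.0, 0.676, 0.737, -0.0]
contact_force: [-1.3, -1.1, 8.1]
gripper_width: 0.134
```

```bash
python3 -m jog '[[[0,-1.5,0],[0,0,0],1],[[0,0,0],[0,0,0],1]]'; python3 -m jog '[[[0,-1,0],[0,0,0],1],[[0,0,0],[0,0,0],1]]'
```

```text
t: 7.58
eef_pos: [0.4954, -0.0593, 0.0588]
tool_rot: [0.0, 0.676, 0.737, -0.0]
contact_force: [0.5, -2.2, 7.5]
gripper_width: 0.128
t: 7.82
eef_pos: [0.4945, -0.0594, 0.0588]
tool_rot: [0.0, 0.676, 0.737, 0.0]
contact_force: [1.4, -1.2, 6.5]
gripper_width: 0.126
```

```bash
python3 -m jog '[[[0,-1.5,0],[0,0,0],1],[[0,0,0],[0,0,0],1]]'; python3 -m jog '[[[0,-1.5,0],[0,0,0],1],[[0,0,0],[0,0,0],1]]'
```

```text
t: 8.07
eef_pos: [0.4944, -0.0594, 0.0589]
tool_rot: [0.001, 0.676, 0.737, 0.001]
contact_force: [5.1, -1.5, 2.6]
gripper_width: 0.131
t: 8.32
eef_pos: [0.4945, -0.0594, 0.0589]
tool_rot: [0.002, 0.676, 0.737, 0.002]
contact_force: [9.8, -2.0, -3.0]
gripper_width: 0.136
```

```bash
python3 -m jog '[[[0,2,0],[0,0,0],1],[[0,0,0],[0,0,0],-1],[[0,0,0],[0,0,0],-1],[[0,0,0],[0,0,0],-1],[[0,0,-25],[0,0,0],-1],[[0,0,-40],[0,0,0],-1],[[0,0,-40],[0,0,0],-1],[[0,0,-40],[0,0,0],-1],[[0,0,0],[0,0,0],-1]]'
python3 - <<'E'
from h import *
p,r,o=state(); print(p,np.round(o['q'],3),np.round(o['contact_force'],2))
w,D=bot.read_camera('wrist'); cv2.imwrite('pics/wrist3.png',w[:,:,::-1]);np.save('/tmp/w3.npy',D)
w,D=bot.read_camera('scene'); cv2.imwrite('pics/scene3.png',w[:,:,::-1])
E
```

```text
t: 9.45
eef_pos: [0.4955, -0.0591, 0.2063]
tool_rot: [0.002, 0.676, 0.737, 0.002]
contact_force: [-0.4, -0.4, -0.4]
gripper_width: 1.003
[ 0.49553009 -0.05912711  0.2063061 ] [ 0.417  0.215 -0.483  1.94   0.119  1.008 -0.033] [-0.38 -0.41 -0.41]
```

View pics/wrist3.png

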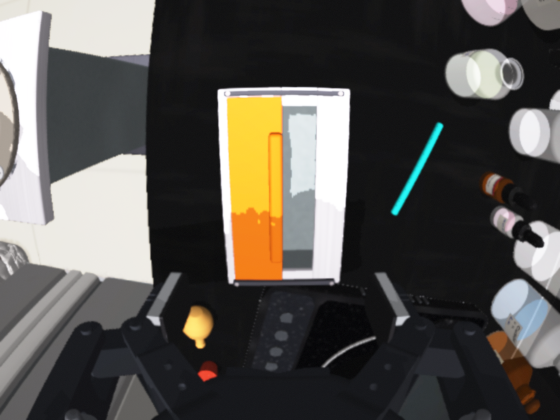

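```bash
python3 - <<'E'
from h import *
from scipy.optimize import least_squares
p,r,o=state()
img=cv2.imread('pics/wrist3.png');c=img[75:300,205:365];cv2.imwrite('pics/w3crop.png',cv2.resize(c,None,fx=2.6,fy=2.6,interpolation=cv2.INTER_CUBIC))
pts=np.array([[218.5,90],[350,89],[229,286],[341.5,284]],float)
mod=np.array([[-74,100,80],[46,100,80],[-74,-100,80],[46,-100,80]])/1000
def W(s,m):
    a=s[2];return np.c_[m[:,:2]@np.array([[np.cos(a),np.sin(a)],[-np.sin(a),np.cos(a)]])+s[:2],m[:,2]]
f=lambda s:(wproj(W(s,mod),p,r)-pts).ravel()
s=least_squares(f,[.516,-.06,.09]); print(s.x,s.fun.round(1))
m2=np.array([[16,84,80],[16,-84,80],[-16,84,80],[-16,-84,80],[-22,60,108],[-22,-60,108]])/1000
for S in ([.5163,-.0597,.0897],[.517,-.0605,.091],s.x): print(wproj(W(S,m2),p,r).round(1).tolist())
# depth: lid
D=np.load('/tmp/w3.npy');v,u=np.mgrid[85:290,210:355].astype(float)
P,_=wdeproj(u,v,D[85:290,210:355].astype(float),p,r)
print(cv2.minAreaRect((P[(P[...,2]>.074)&(P[...,2]<.1)][:,:2]*1000).astype(np.float32)))
b=P[(P[...,2]>.100)&(P[...,2]<.12)]; print('bar',cv2.minAreaRect((b[:,:2]*1000).astype(np.float32)),len(b))
b=P[(P[...,2]<.05)&(P[...,2]>-.0)&(abs(P[...,1]+.06)<.08)&(P[...,0]<.545)]; print('slot',cv2.minAreaRect((b[:,:2]*1000).astype(np.float32)),len(b))
E
```

```text
[ 0.51478215 -0.06056555  0.09948447] [-0.9 -0.1  0.7  0.1  0.6 -0.3 -0.4  0.2]
[[320.6, 105.0], [314.9, 271.8], [285.1, 104.5], [284.3, 272.1], [278.5, 133.6], [278.6, 264.7]]
[[321.2, 105.9], [315.5, 272.5], [285.6, 105.4], [285.0, 272.8], [279.1, 134.7], [279.4, 265.5]]
[[318.0, 105.5], [314.1, 272.2], [282.4, 105.4], [283.6, 272.8], [275.8, 134.8], [277.5, 265.6]]
((499.65228271484375, -61.167938232421875), (120.96966552734375, 200.07113647460938), 5.414856910705566)
bar ((491.5308837890625, -62.159156799316406), (11.959402084350586, 119.09352111816406), 5.265949726104736) 1777
slot ((474.57965087890625, -64.1102294921875), (127.2562484741211, 163.01898193359375), 5.0507893562316895) 4274
```

View pics/w3crop.png

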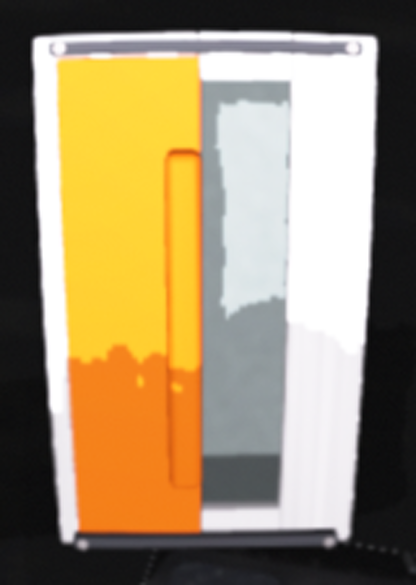

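The slot is clear: the plate edge is flush with the slot's near edge, and the bar is beside the slot at -22 mm. Next I go above the tray handle.

```bash
python3 - <<'E'
from h import *
p,r,o=state()
plan(p,r,np.array([.480,.313,.14]),down(33.7),11)
E
```

```text
[[34.0, 2.0, 6.0], [-0.0, 0.0, -2.6]]
[[34.0, 3.0, 5.0], [-0.0, 0.0, -2.6]]
[[33.0, 5.0, 6.0], [-0.0, 0.0, -2.6]]
[[33.0, 6.0, 6.0], [-0.0, 0.0, -2.6]]
[[33.0, 8.0, 6.0], [-0.0, 0.0, -2.7]]
[[33.0, 9.0, 5.0], [-0.0, 0.0, -2.6]]
[[32.0, 11.0, 6.0], [-0.0, 0.0, -2.6]]
[[31.0, 12.0, 6.0], [-0.0, 0.0, -2.6]]
[[31.0, 14.0, 6.0], [-0.0, 0.0, -2.6]]
[[31.0, 15.0, 5.0], [-0.0, 0.0, -2.6]]
[[29.0, 17.0, 6.0], [-0.0, 0.0, -2.6]]
end [0.4805 0.3129 0.14  ] [[-0.555, 0.832, -0.0], [0.832, 0.555, -0.0], [-0.0, -0.0, -1.0]]
```

```bash
python3 -m jog '[[[34,2,6],[0,0,-2.6],-1],[[34,3,5],[0,0,-2.6],-1],[[33,5,6],[0,0,-2.6],-1],[[33,6,6],[0,0,-2.6],-1],[[33,8,6],[0,0,-2.7],-1],[[33,9,5],[0,0,-2.6],-1],[[32,11,6],[0,0,-2.6],-1],[[31,12,6],[0,0,-2.6],-1],[[31,14,6],[0,0,-2.6],-1],[[31,15,5],[0,0,-2.6],-1],[[29,17,6],[0,0,-2.6],-1],[[0,0,0],[0,0,0],-1]]'
python3 - <<'E'
from h import *
p,r,o=state(); print(p,np.round(o['q'],3))
w,D=bot.read_camera('wrist'); cv2.imwrite('pics/wrist4.png',w[:,:,::-1]);np.save('/tmp/w4.npy',D)
v,u=np.mgrid[0:420,0:560].astype(float)
P,T=wdeproj(u,v,D.astype(float),p,r)
near=(np.hypot(P[...,0]-.46,P[...,1]-.29)<.14)&(v<300)
b=near&(P[...,2]>.06)&(P[...,2]<.1); print('handle',cv2.minAreaRect((P[b][:,:2]*1000).astype(np.float32)),b.sum(),P[b].max(0),T[b].mean(0))
b=near&(P[...,2]>.012)&(P[...,2]<.1); print('tray',cv2.minAreaRect((P[b][:,:2]*1000).astype(np.float32)),b.sum())
E
```

```text
t: 11.05
eef_pos: [0.4785, 0.3154, 0.1384]
tool_rot: [-0.002, 0.47, 0.883, -0.001]
contact_force: [-0.1, 0.2, 0.0]
gripper_width: 0.999
[0.4784747  0.31537241 0.13835692] [-0.166  0.466 -0.679  1.827  0.345  0.972 -0.398]
handle ((487.69732666015625, 313.8768615722656), (9.877497673034668, 59.32217788696289), 34.04698181152344) 1053 [0.50760077 0.3398231  0.08612714] [-0.00258499  0.00674539  0.05594033]
tray ((454.1905822753906, 291.55279541015625), (90.36328125, 148.25144958496094), 33.74885940551758) 9414
```

View pics/wrist4.png

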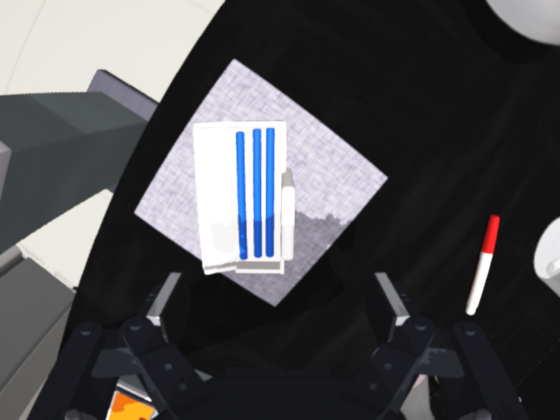

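The handle is seen at (290,225). Its depth centre is (0.4877, 0.3139), its top is at 0.085 and its yaw is 34°. The three rods lie on the tray floor. I go down and grip.

```bash
python3 -m jog '[[[-2,3,15],[0,0,0],-1],[[-2,4,25],[0,0,0],-1],[[-1,0,30],[0,0,0],-1],[[0,0,30],[0,0,0],-1],[[0,0,15],[0,0,0],-1],[[0,0,9],[0,0,0],-1],[[0,0,0],[0,0,0],-1]]'
python3 -m jog '[[[0,0,0],[0,0,0],0],[[0,0,0],[0,0,0],0.4],[[0,0,0],[0,0,0],0.6],[[0,0,0],[0,0,0],0.8],[[0,0,0],[0,0,0],1],[[0,0,0],[0,0,0],1],[[0,0,0],[0,0,0],1],[[0,0,0],[0,0,0],1]]' 60
```

```text
t: 11.98
eef_pos: [0.4896, 0.3124, 0.0162]
tool_rot: [-0.0, 0.472, 0.882, -0.0]
contact_force: [0.1, -0.0, -0.1]
gripper_width: 1.004
t: 12.98
eef_pos: [0.4896, 0.3127, 0.0167]
tool_rot: [0.0, 0.472, 0.882, -0.0]
contact_force: [-1.4, -1.2, 5.7]
gripper_width: 0.114
```

```bash
python3 - <<'E'
from h import *
w,D=bot.read_camera('scene'); cv2.imwrite('pics/scene5.png',cv2.resize(w[200:380,180:400,::-1],None,fx=3.3,fy=3.3))
E
```

```text
(no output)
```

View pics/scene5.png

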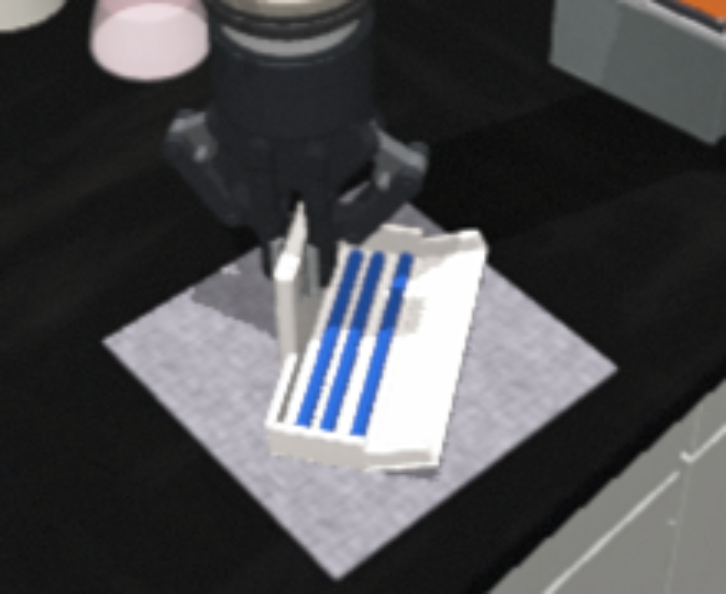

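The grip reads 9.7 mm and the rods have not moved. Before carrying I fit a kinematic model from the readings so far, to check that the tipped pose is reachable.

```bash
cat > fk.py <<'E'
from h import *
from scipy.optimize import least_squares
import itertools
p,r,o=state()
DAT=[([0.99693,0.47783,0.02232,1.55645,-0.01148,1.10931,-0.08307],[.30284,-.60252,.20040],[-.00089,.972996,.230818,-.000287]),
([ 0.368,0.311,-0.458,1.88,0.163,0.988,-0.075],[ 0.53481,-0.0564,0.18134],[0,.676,.737,0]),
([0.417,0.215,-0.483,1.94,0.119,1.008,-0.033],[.49553,-.05913,.2063],[.002,.676,.737,.002]),
([-0.166,0.466,-0.679,1.827,0.345,0.972,-0.398],[.47847,.31537,.13836],[-.002,.47,.883,-.001]),
(list(o['q']),list(o['eef_pos']),list(o['tool_rot']))]
def fk(q,sg,L,full=False):
    # alternating z,y axes; L: h,L1,L2,Lt, elbow offset a, wrist offset b, tool yaw
    h,L1,L2,Lt,a,b,yaw=L
    T=R.identity();x=np.zeros(3)
    st=[('z',0,[0,0,0]),('y',1,[0,0,h]),('z',2,[0,0,0]),('y',3,[a,0,L1]),('z',4,[-a,0,0]),('y',5,[0,0,L2]),('z',6,[b,0,0])]
    for ax,i,off in st:
        x=x+T.apply(off); T=T*R.from_euler(ax,sg[i]*q[i])
    x=x+T.apply([0,0,Lt]); T=T*R.from_euler('z',yaw)
    return x,T
def fit():
    best=None
    for s in itertools.product([1,-1],repeat=3):
      for s1 in (1,-1):
        sg=[-1,1,s[0],1,s[1],1,s[2]] if s1==1 else [-1,1,s[0],-1,s[1],-1,s[2]]
        for y0 in (0,1.57,3.14,-1.57):
            def f(L):
                e=[]
                for q,P,Q in DAT:
                    x,T=fk(q,sg,L); Rq=R.from_quat([Q[1],Q[2],Q[3],Q[0]])
                    e+=list(x-P)+list(.3*(T.inv()*Rq).as_rotvec())
                return np.array(e)
            try: z=least_squares(f,[.35,.4,.4,.35,0,0,y0])
            except Exception: continue
            if best is None or z.cost<best[0]: best=(z.cost,sg,z.x,z.fun)
    return best
E
python3 - <<'E'
from fk import *
b=fit(); print(b[0],b[1],b[2].round(4)); print(b[3].reshape(-1,6).round(4))
E
```

```text
0.0039767695889612615 [-1, 1, -1, 1, -1, 1, -1] [ 4.6217  0.7179  0.5273  4.8166 -0.0196  0.0936  1.5709]
[[ 0.0552  0.0325 -0.0018  0.      0.     -0.    ]
 [-0.0221  0.0311  0.006  -0.0003  0.0001 -0.0001]
 [-0.0057  0.0336  0.0081  0.      0.0004  0.0001]
 [-0.0129  0.0086  0.0022  0.0004  0.      0.0001]
 [ 0.0252  0.0063 -0.0145  0.     -0.     -0.    ]]
```

```bash
python3 -m jog '[[[0,0,-5],[0,0,0],1],[[0,0,-10],[0,0,0],1],[[0,0,-15],[0,0,0],1],[[0,0,-20],[0,0,0],1],[[0,0,-20],[0,0,0],1],[[0,0,-20],[0,0,0],1],[[0,0,-20],[0,0,0],1],[[0,0,-15],[0,0,0],1],[[0,0,-8],[0,0,0],1],[[0,0,0],[0,0,0],1]]'
python3 - <<'E'
from fk import *
print(o['q'],o['gripper_width'])
DAT.append(([-0.166,0.466,-0.679,1.827,0.345,0.972,-0.398],[.47847,.31537,.13836],0))
sg=[-1,1,-1,1,-1,1,-1]
A=[];B=[]
for q,P,_ in DAT:
    T=R.identity();cols=[]
    for i,ax in enumerate('zyzyzyz'):
        T=T*R.from_euler(ax,sg[i]*q[i]); cols.append(T.as_matrix())
    A.append(np.hstack(cols));B.append(P)
A=np.vstack(A);B=np.hstack(B)
import itertools
# variables: sparse selection
names=[f'{i+1}{a}' for i in range(7) for a in 'xyz']
def tryset(S):
    idx=[names.index(s) for s in S];x,res,rk,sv=np.linalg.lstsq(A[:,idx],B,rcond=None)
    e=A[:,idx]@x-B; print(S,x.round(4),'rms',np.sqrt((e**2).mean()).round(5),'sv',sv[-1].round(3))
tryset(['1z','2z','4z','6z'])
tryset(['1z','3z','5z','7z'])
tryset(['1z','3z','5z','7z','3x','4x','6x'])
tryset(['1z','3z','5z','7z','3x','4x','6x','1y','2y','3y','4y','5y','6y'])
tryset(['1z','3z','5z','7z','2y','4y','6y'])
E
```

```text
t: 14.28
eef_pos: [0.4897, 0.3128, 0.1498]
tool_rot: [0.0, 0.472, 0.882, 0.0]
contact_force: [-0.8, 0.3, -2.8]
gripper_width: 0.11
[-0.15392496  0.46262008 -0.67961051  1.8016503   0.34087892  0.99660281
 -0.38229985] 0.11046588157783942
['1z', '2z', '4z', '6z'] [5.3913 0.7435 0.3757 5.7032] rms 0.01943 sv 0.005
['1z', '3z', '5z', '7z'] [5.3913 0.7435 0.3757 5.7032] rms 0.01943 sv 0.005
['1z', '3z', '5z', '7z', '3x', '4x', '6x'] [ 5.1655  0.712   0.5233  5.4105 -0.0243 -0.0398  0.1132] rms 0.01867 sv 0.004
['1z', '3z', '5z', '7z', '3x', '4x', '6x', '1y', '2y', '3y', '4y', '5y', '6y'] [ 2.946e-01  5.408e-01  4.743e-01  3.641e-01  6.000e-04 -1.800e-03
  2.400e-03 -1.560e-02 -1.560e-02 -1.530e-02 -1.530e-02 -2.000e-04
 -2.000e-04] rms 0.0001 sv 0.0
['1z', '3z', '5z', '7z', '2y', '4y', '6y'] [ 3.083e-01  5.422e-01  4.724e-01  3.786e-01 -3.060e-02 -3.180e-02
  2.000e-04] rms 0.00012 sv 0.004
```

The kinematics fit to 0.1 mm. I check reach and joint limits for tipping, and work out the tray poses.

```bash
cat > plan2.py <<'E'
from h import *
from scipy.optimize import least_squares
sg=[-1,1,-1,1,-1,1,-1]
LO=np.array([-2.96,-.34,-1.41,.24,-1.37,.17,-2.96]);HI=np.array([2.96,2.1,1.46,2.44,4.51,1.92,2.96])
OFF={0:[0,0,.3083],1:[0,-.0306,0],2:[0,0,.5422],3:[0,-.0318,0],4:[0,0,.4724],6:[0,0,.3786]}
def fk(q):
    T=R.identity();x=np.zeros(3)
    for i,ax in enumerate('zyzyzyz'):
        T=T*R.from_euler(ax,sg[i]*q[i]); 
        if i in OFF:x=x+T.apply(OFF[i])
    return x,T*R.from_euler('z',1.5708)
def ik(P,Rt,q0):
    def f(q):
        x,T=fk(q);return np.r_[(x-P)*10,(T.inv()*Rt).as_rotvec()*3,.02*(q-q0)]
    z=least_squares(f,np.clip(q0,LO+.01,HI-.01),bounds=(LO,HI));x,T=fk(z.x)
    return z.x,np.linalg.norm(x-P),np.degrees((T.inv()*Rt).magnitude())
SLOT=np.array([.5142,-.0600,.08]);BY=5.3
TCPT=np.array([41,-2,12.7])/1000; LIP=np.array([-43,0,16.5])/1000
def trayR(yaw,th): # columns tray axes in world; tip th deg toward -x
    return R.from_euler('z',np.radians(yaw))*R.from_euler('y',-np.radians(th))
TOOL=R.from_matrix(np.array([[0,1,0],[1,0,0],[0,0,-1]]).T) # tool x=tray y, tool y=tray x, tool z=-tray z
def pose_from_lip(lip,yaw,th):
    Rt=trayR(yaw,th); return lip+Rt.apply(TCPT-LIP), Rt*TOOL
def liptarget(bx,z): 
    a=np.radians(BY);return np.array([SLOT[0]+bx*np.cos(a),SLOT[1]+bx*np.sin(a),z])
E
python3 - <<'E'
from plan2 import *
p,r,o=state(); print(np.degrees((r.inv()*trayR(33.8,0)*TOOL).magnitude()), o['q'])
q=np.array(o['q']); print(fk(q)[0],p)
for bx,z,th in [(.007,.13,0),(.007,.108,0),(.007,.1,10),(.007,.097,20),(.007,.097,30),(.007,.097,40),(.007,.097,46),(.007,.097,50),(.007,.097,55)]:
    P,T=pose_from_lip(liptarget(bx,z),BY,th); q,e,a=ik(P,T,q); print(th,P.round(4),e.round(4),a.round(2),q.round(2))
E
```

```text
0.12522704357871628 [-0.15392496  0.46262008 -0.67961051  1.8016503   0.34087892  0.99660281
 -0.38229985]
[0.48983013 0.31255237 0.14962363] [0.48968907 0.31278448 0.14977235]
0 [ 0.605  -0.0536  0.1262] 0.0 0.0 [ 0.34  0.49 -0.48  1.77  0.27  0.95 -0.15]
0 [ 0.605  -0.0536  0.1042] 0.0 0.0 [ 0.34  0.51 -0.47  1.78  0.28  0.91 -0.16]
10 [ 0.6044 -0.0536  0.1108] 0.0 0.0 [ 0.38  0.42 -0.48  1.94  0.29  0.67 -0.17]
20 [ 0.6012 -0.0539  0.1222] 0.0 0.0 [ 0.42  0.33 -0.49  2.09  0.31  0.43 -0.18]
30 [ 0.5957 -0.0544  0.1357] 0.0 0.01 [ 0.46  0.26 -0.49  2.23  0.41  0.17 -0.28]
40 [ 0.5879 -0.0552  0.1481] 0.0001 0.03 [ 1.19  0.53 -1.34  2.34  1.81  0.41 -1.5 ]
46 [ 0.5822 -0.0557  0.1548] 0.0 0.01 [ 1.26  0.59 -1.41  2.42  2.15  0.5  -1.78]
50 [ 0.578  -0.0561  0.1589] 0.0071 1.53 [ 1.29  0.61 -1.41  2.44  2.29  0.5  -1.88]
55 [ 0.5724 -0.0566  0.1636] 0.0205 4.34 [ 1.33  0.63 -1.41  2.44  2.41  0.48 -1.94]
```

```bash
python3 - <<'E'
from plan2 import *
p,r,o=state(); q0=np.array(o['q'])
for bx,zl in [(.007,.097),(.011,.097),(.011,.105)]:
    q=q0.copy(); out=[]
    for th in range(0,44,2):
        z=max(zl,.088+max(0,.0165*np.cos(np.radians(th))-.033*np.sin(np.radians(th)))+.003)
        P,T=pose_from_lip(liptarget(bx,z),BY,th); q,e,a=ik(P,T,q); 
        if th>=24: out.append((th,round(e*1000,1),a.round(1),q.round(2).tolist()))
    print(bx,zl); [print(x) for x in out]
# phi variant
for phi in (-30,-20,20,30):
    q=q0.copy();ok=[]
    for th in range(0,56,2):
        P,T=pose_from_lip(liptarget(.007,.1),BY,th); 
        # rotate tool about tray x axis (jaw) about the grasp point (51mm behind TCP)
        g=P+T.apply([0,0,-.051]); T2=T*R.from_euler('y',np.radians(phi)); P2=g+T2.apply([0,0,.051])
        q,e,a=ik(P2,T2,q); ok.append((th,round(e*1000,1),q.round(1).tolist()))
    print(phi,[k for k in ok if k[0] in(0,20,30,36,40,44,48)])
E
```

```text
0.007 0.097
(24, np.float64(0.0), np.float64(0.0), [0.44, 0.3, -0.49, 2.15, 0.32, 0.33, -0.2])
(26, np.float64(0.0), np.float64(0.0), [0.44, 0.28, -0.48, 2.18, 0.33, 0.27, -0.2])
(28, np.float64(0.0), np.float64(0.0), [0.44, 0.27, -0.47, 2.2, 0.34, 0.22, -0.21])
(30, np.float64(0.0), np.float64(0.0), [0.47, 0.26, -0.49, 2.23, 0.41, 0.17, -0.28])
(32, np.float64(0.1), np.float64(0.0), [0.68, 0.29, -0.73, 2.25, 0.86, 0.17, -0.7])
(34, np.float64(0.0), np.float64(0.0), [0.79, 0.31, -0.85, 2.27, 1.21, 0.17, -1.02])
(36, np.float64(0.0), np.float64(0.0), [0.86, 0.32, -0.92, 2.3, 1.53, 0.17, -1.33])
(38, np.float64(0.0), np.float64(0.0), [0.99, 0.37, -1.07, 2.32, 1.77, 0.23, -1.54])
(40, np.float64(0.0), np.float64(0.0), [1.09, 0.42, -1.18, 2.35, 1.92, 0.29, -1.65])
(42, np.float64(0.0), np.float64(0.0), [1.16, 0.47, -1.27, 2.37, 2.02, 0.35, -1.73])
0.011 0.097
(24, np.float64(0.0), np.float64(0.0), [0.44, 0.3, -0.49, 2.14, 0.33, 0.33, -0.2])
(26, np.float64(0.0), np.float64(0.0), [0.44, 0.29, -0.48, 2.17, 0.34, 0.28, -0.21])
(28, np.float64(0.0), np.float64(0.0), [0.43, 0.27, -0.47, 2.2, 
[... 2529 characters left out ...]
.1, 0.4, 0.5]), (36, np.float64(0.0), [1.2, 0.6, -1.2, 2.2, -0.1, 0.2, 0.6]), (40, np.float64(0.1), [1.3, 0.6, -1.2, 2.2, -0.4, 0.2, 0.9]), (44, np.float64(0.0), [1.3, 0.5, -1.1, 2.3, -1.2, 0.2, 1.8]), (48, np.float64(3.5), [1.4, 0.6, -1.2, 2.3, -1.4, 0.2, 2.0])]
30 [(0, np.float64(0.0), [0.8, 0.7, -0.8, 1.7, -0.0, 1.0, 0.2]), (20, np.float64(0.0), [1.0, 0.7, -1.0, 1.9, -0.1, 0.7, 0.5]), (30, np.float64(0.0), [1.2, 0.7, -1.1, 2.0, -0.1, 0.5, 0.6]), (36, np.float64(0.0), [1.3, 0.7, -1.2, 2.1, -0.1, 0.4, 0.7]), (40, np.float64(0.0), [1.4, 0.8, -1.3, 2.1, -0.1, 0.3, 0.8]), (44, np.float64(0.0), [1.4, 0.8, -1.3, 2.2, -0.1, 0.3, 0.8]), (48, np.float64(0.0), [1.5, 0.9, -1.4, 2.2, -0.1, 0.2, 0.9])]
```

```bash
python3 - <<'E'
from plan2 import *
p,r,o=state()
P,T=pose_from_lip(liptarget(.008,.140),BY,0); print(P)
plan(p,r,P,T,18,0)
E
```

```text
[ 0.60599141 -0.05349336  0.1362    ]
[[-21.0, -6.0, 1.0], [0.0, -0.0, 1.6]]
[[-20.0, -5.0, 1.0], [0.0, -0.0, 1.6]]
[[-21.0, -5.0, 0.0], [0.0, -0.0, 1.5]]
[[-21.0, -4.0, 1.0], [0.0, -0.0, 1.6]]
[[-21.0, -4.0, 1.0], [0.0, -0.0, 1.6]]
[[-21.0, -3.0, 1.0], [0.0, -0.0, 1.6]]
[[-21.0, -2.0, 0.0], [0.0, -0.0, 1.5]]
[[-22.0, -2.0, 1.0], [0.0, -0.0, 1.6]]
[[-21.0, -1.0, 1.0], [0.0, -0.0, 1.6]]
[[-21.0, -1.0, 1.0], [0.0, -0.0, 1.6]]
[[-22.0, -0.0, 0.0], [0.0, -0.0, 1.5]]
[[-21.0, 0.0, 1.0], [0.0, -0.0, 1.6]]
[[-21.0, 1.0, 1.0], [0.0, -0.0, 1.6]]
[[-22.0, 2.0, 1.0], [0.0, -0.0, 1.6]]
[[-21.0, 2.0, 0.0], [0.0, -0.0, 1.6]]
[[-21.0, 3.0, 1.0], [0.0, -0.0, 1.5]]
[[-21.0, 3.0, 1.0], [0.0, -0.0, 1.6]]
[[-21.0, 4.0, 1.0], [0.0, -0.0, 1.6]]
end [ 0.6057 -0.0535  0.1357] [[-0.092, 0.996, 0.001], [0.996, 0.092, 0.0], [0.0, 0.001, -1.0]]
```

```bash
python3 -m jog '[[[-7,-2,0],[0,0,0.5],1],[[-14,-4,1],[0,0,1.1],1],[[-20,-5,1],[0,0,1.6],1],[[-21,-5,0],[0,0,1.5],1],[[-21,-4,1],[0,0,1.6],1],[[-21,-4,1],[0,0,1.6],1],[[-21,-3,1],[0,0,1.6],1],[[-21,-2,0],[0,0,1.5],1],[[-22,-2,1],[0,0,1.6],1],[[-21,-1,1],[0,0,1.6],1],[[-21,-1,1],[0,0,1.6],1],[[-22,0,0],[0,0,1.5],1]]'
python3 -m jog '[[[-21,0,1],[0,0,1.6],1],[[-21,1,1],[0,0,1.6],1],[[-22,2,1],[0,0,1.6],1],[[-21,2,0],[0,0,1.6],1],[[-21,3,1],[0,0,1.5],1],[[-21,3,1],[0,0,1.6],1],[[-14,3,1],[0,0,1],1],[[-7,1,0],[0,0,0.6],1],[[0,0,0],[0,0,0],1]]'
python3 - <<'E'
from h import *
p,r,o=state(); print(p,np.round(o['q'],3))
w,D=bot.read_camera('wrist'); cv2.imwrite('pics/wrist6.png',w[:,:,::-1]);np.save('/tmp/w6.npy',D)
w,D=bot.read_camera('scene'); cv2.imwrite('pics/scene6.png',cv2.resize(w[90:260,310:510,::-1],None,fx=3.5,fy=3.5))
E
```

```text
t: 15.78
eef_pos: [0.5612, 0.0873, 0.1413]
tool_rot: [-0.0, 0.6, 0.8, -0.0]
contact_force: [-0.1, 1.0, -2.6]
gripper_width: 0.116
t: 16.9
eef_pos: [0.6053, -0.0538, 0.1353]
tool_rot: [-0.0, 0.674, 0.739, -0.0]
contact_force: [-0.1, 0.3, -2.8]
gripper_width: 0.112
[ 0.60526864 -0.05379385  0.13533341] [ 0.342  0.479 -0.472  1.76   0.258  0.965 -0.141]
```

View pics/wrist6.png

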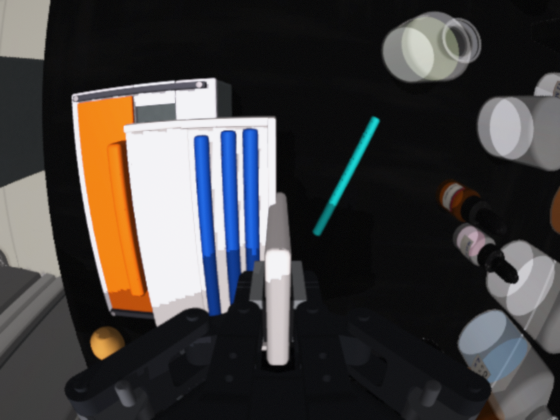

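View pics/scene6.png

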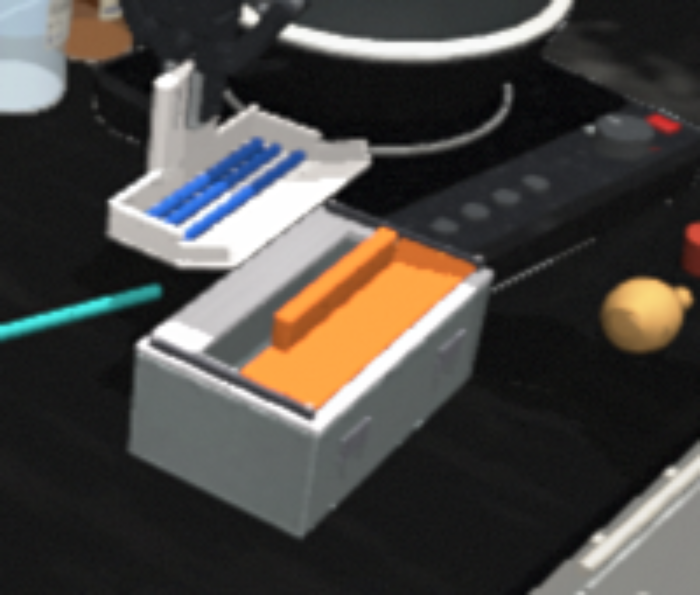

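All three rods are in the tray, and the lip is seen along (127,125) to (155,325). I measure the lip against the box in the same wrist image.

```bash
python3 - <<'E'
from plan2 import *
p,r,o=state(); D=np.load('/tmp/w6.npy').astype(float)
v,u=np.mgrid[0:420,0:560].astype(float);P,T=wdeproj(u,v,D,p,r)
a=np.radians(BY);Q=P-SLOT; bx=Q[...,0]*np.cos(a)+Q[...,1]*np.sin(a);by=-Q[...,0]*np.sin(a)+Q[...,1]*np.cos(a);z=P[...,2]
m=(z>.12)&(z<.2)&(bx<.12)&(D>0)&(v<325)&(u<250)
for row in range(130,300,20):
    k=np.where(m[row])[0]; 
    if len(k): j=k[0]+1; print(row,k[0],'lip bx,by,z',(bx[row,j]*1000).round(1),(by[row,j]*1000).round(1),(z[row,j]*1000).round(1))
mm=m&(by>.05);print('end wall by max',np.percentile(by[m],[99,99.8]), 'z',z[m].max())
# bar in this view
b=(z>.1)&(z<.115)&(abs(bx+.022)<.03)&(abs(by)<.07);print('bar',np.median(bx[b]),np.percentile(by[b],[1,99]))
lip=p+r.apply(TOOL.inv().apply(LIP-TCPT)); l=lip-SLOT; print('lip expected',l[0]*np.cos(a)+l[1]*np.sin(a),-l[0]*np.sin(a)+l[1]*np.cos(a),lip[2])
E
```

```text
130 124 lip bx,by,z 12.1 71.5 150.3
150 127 lip bx,by,z 7.3 59.4 139.0
170 129 lip bx,by,z 7.2 47.8 138.6
190 131 lip bx,by,z 7.4 36.1 139.2
210 134 lip bx,by,z 8.2 24.3 140.3
230 137 lip bx,by,z 7.7 11.2 139.2
250 141 lip bx,by,z 8.0 -2.2 138.9
270 144 lip bx,by,z 8.0 -15.8 139.7
290 148 lip bx,by,z 6.8 -32.3 137.5
end wall by max [0.07403884 0.07438879] z 0.19814928464148687
bar -0.016707004085427475 [-0.05607495  0.05981503]
lip expected 0.007257885946636993 0.0008455271316893806 0.13926361128199763
```

```bash
python3 - <<'E'
from plan2 import *
p,r,o=state()
def go(seq,p,r):
    for bx,z,th in seq:
        P,T=pose_from_lip(liptarget(bx,z),BY,th)
        s=np.round(r.inv().apply(P-p)*1000,1);t=np.round(np.degrees((r.inv()*T).as_rotvec()),1)
        print(th,s.tolist(),t.tolist()); p=p+r.apply(s/1000); r=r*R.from_rotvec(np.radians(t))
    return p,r
A=[(.0075,.139-.04*k/8,2*k) for k in range(1,9)]
B=[(.0075,.099-.003*k/14,16+k) for k in range(1,15)]
p,r=go(A,p,r); go(B,p,r)
E
```

```text
2 [-0.9, 0.3, 2.3] [-2.0, -0.0, 0.1]
4 [-0.0, -0.1, 2.1] [-2.0, -0.0, -0.0]
6 [-0.0, -0.2, 2.0] [-2.0, -0.0, -0.0]
8 [-0.0, -0.5, 2.1] [-2.0, -0.0, -0.0]
10 [-0.0, -0.6, 2.0] [-2.0, -0.0, -0.0]
12 [-0.0, -0.8, 2.0] [-2.0, -0.0, -0.0]
14 [-0.0, -0.9, 2.0] [-2.0, -0.0, -0.0]
16 [-0.1, -1.2, 1.9] [-2.0, -0.0, -0.0]
17 [0.0, 0.0, -1.3] [-1.0, -0.0, -0.0]
18 [0.0, 0.0, -1.3] [-1.0, -0.0, -0.0]
19 [0.0, 0.0, -1.2] [-1.0, -0.0, -0.0]
20 [0.1, -0.0, -1.3] [-1.0, -0.0, -0.0]
21 [-0.0, -0.0, -1.2] [-1.0, -0.0, -0.0]
22 [-0.0, -0.1, -1.3] [-1.0, -0.0, -0.0]
23 [-0.0, 0.0, -1.3] [-1.0, -0.0, -0.0]
24 [-0.0, -0.0, -1.2] [-1.0, -0.0, -0.0]
25 [-0.0, -0.0, -1.3] [-1.0, -0.0, -0.0]
26 [-0.0, -0.1, -1.3] [-1.0, -0.0, -0.1]
27 [-0.0, -0.0, -1.3] [-1.0, -0.0, 0.0]
28 [-0.0, -0.1, -1.2] [-1.0, -0.0, 0.0]
29 [-0.0, -0.0, -1.3] [-1.0, -0.0, 0.0]
30 [-0.0, -0.1, -1.3] [-1.0, -0.0, 0.0]
```

```bash
python3 -m jog '[[[-1,0.3,2.3],[-2,0,0],1],[[0,-0.1,2.1],[-2,0,0],1],[[0,-0.2,2],[-2,0,0],1],[[0,-0.5,2.1],[-2,0,0],1],[[0,-0.6,2],[-2,0,0],1],[[0,-0.8,2],[-2,0,0],1],[[0,-0.9,2],[-2,0,0],1],[[0,-1.2,1.9],[-2,0,0],1],[[0,0,0],[0,0,0],1],[[0,0,0],[0,0,0],1]]'
cat > chk.py <<'E'
import sys
from plan2 import *
n=sys.argv[1]
p,r,o=state(); Rt=r*TOOL.inv(); lip=p+Rt.apply(LIP-TCPT); a=np.radians(BY);l=lip-SLOT
print('lip bx,by,z',(1000*(l[0]*np.cos(a)+l[1]*np.sin(a))).round(1),(1000*(-l[0]*np.sin(a)+l[1]*np.cos(a))).round(1),(lip[2]*1000).round(1),'yaw,tip,roll',Rt.as_euler('ZYX',degrees=True).round(2),'q',np.round(o['q'],2),'F',np.round(o['contact_force'],1),'t',o['t'])
w,D=bot.read_camera('wrist'); cv2.imwrite(f'pics/wrist{n}.png',w[:,:,::-1]);np.save(f'/tmp/w{n}.npy',D)
w2,D=bot.read_camera('scene'); s=cv2.resize(w2[90:260,310:510,::-1],None,fx=2.4,fy=2.4)
cv2.imwrite(f'pics/both{n}.png',np.hstack([cv2.resize(w[60:345,50:330,::-1],(400,408)),s[:,:400]]))
E
python3 chk.py 7
```

```text
t: 18.25
eef_pos: [0.6037, -0.0542, 0.1188]
tool_rot: [0.094, 0.667, 0.732, 0.103]
contact_force: [-0.1, -0.3, -1.6]
gripper_width: 0.113
lip bx,by,z 7.9 -0.6 99.3 yaw,tip,roll [  5.34 -16.     0.  ] q [ 0.4   0.37 -0.48  2.01  0.3   0.54 -0.17] F [-0.1 -0.3 -1.6] t 18.25
```

View pics/both7.png

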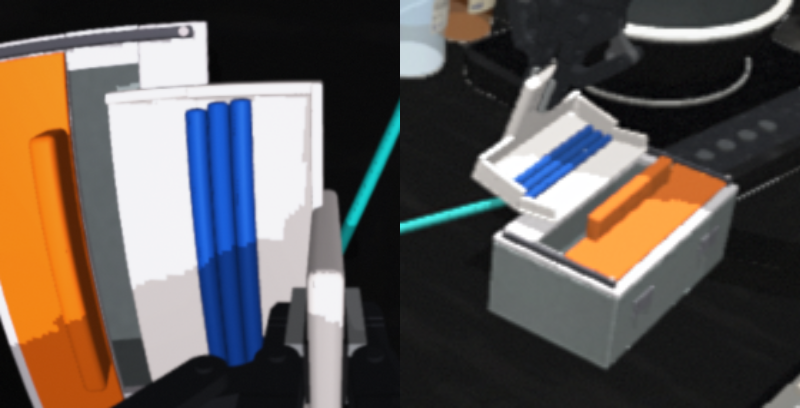

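The rods have gathered at the foot of the ramp and the lip is over the slot. I tip further, slowly.

```bash
python3 -m jog '[[[0,0,-1.3],[-1,0,0],1],[[0,0,-1.3],[-1,0,0],1],[[0,0,-1.2],[-1,0,0],1],[[0,0,-1.3],[-1,0,0],1],[[0,0,-1.2],[-1,0,0],1],[[0,-0.1,-1.3],[-1,0,0],1],[[0,0,-1.3],[-1,0,0],1],[[0,0,-1.2],[-1,0,0],1],[[0,0,-1.3],[-1,0,0],1],[[0,-0.1,-1.3],[-1,0,0],1]]'
python3 chk.py 8
```

```text
t: 19.6
eef_pos: [0.5987, -0.0553, 0.1303]
tool_rot: [0.152, 0.656, 0.72, 0.167]
contact_force: [0.4, -0.8, -3.1]
gripper_width: 0.106
lip bx,by,z 7.5 -1.1 96.8 yaw,tip,roll [  5.29 -26.07  -0.  ] q [ 0.43  0.29 -0.47  2.15  0.32  0.28 -0.19] F [ 0.4 -0.8 -3.1] t 19.6
```

View pics/both8.png

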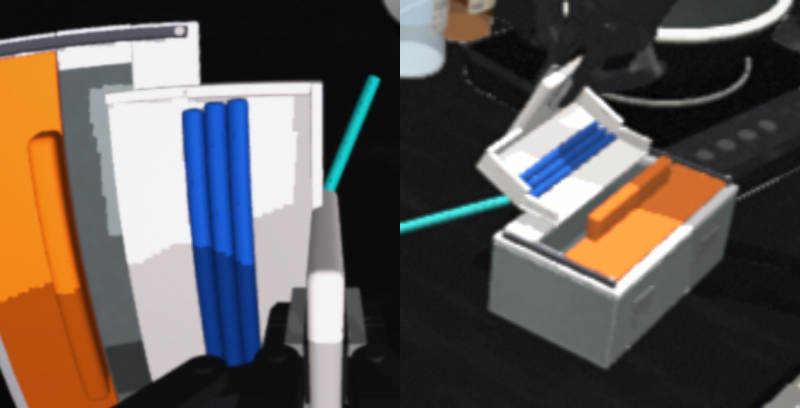

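```bash
python3 -m jog '[[[0,0,-1.3],[-1,0,0],1],[[0,-0.1,-1.2],[-1,0,0],1],[[0,0,-1.3],[-1,0,0],1],[[0,0,0],[0,0,0],1],[[0,0,0],[0,0,0],1]]'
python3 chk.py 9
```

```text
t: 20.32
eef_pos: [0.5972, -0.0554, 0.1337]
tool_rot: [0.169, 0.652, 0.715, 0.185]
contact_force: [0.4, -0.2, -2.3]
gripper_width: 0.11
lip bx,by,z 7.8 -1.1 96.3 yaw,tip,roll [ 5.290e+00 -2.902e+01 -1.000e-02] q [ 0.43  0.27 -0.46  2.2   0.35  0.2  -0.22] F [ 0.4 -0.2 -2.3] t 20.325
```

View pics/both9.png

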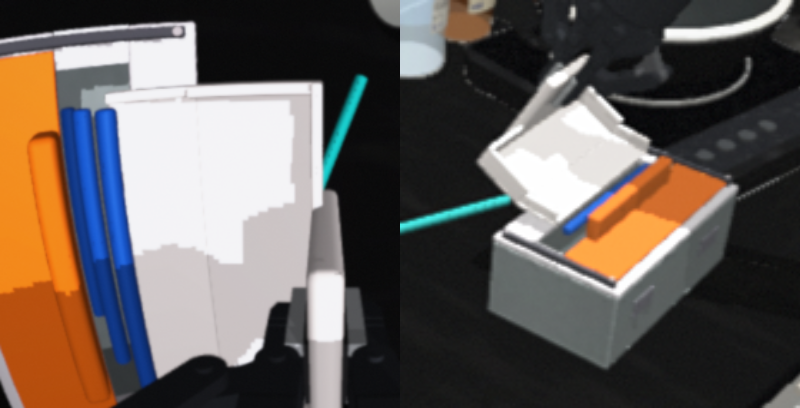

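```bash
python3 -m jog '[[[0,0,0],[0,0,0],1],[[0,0,0],[0,0,0],1],[[0,0,0],[0,0,0],1],[[0,0,0],[0,0,0],1]]' >/dev/null; python3 chk.py 10
```

```text
lip bx,by,z 7.6 -1.1 96.2 yaw,tip,roll [  5.29 -29.    -0.  ] q [ 0.43  0.27 -0.46  2.2   0.35  0.2  -0.22] F [ 0.4 -0.2 -1.7] t 20.925
```

View pics/both10.png

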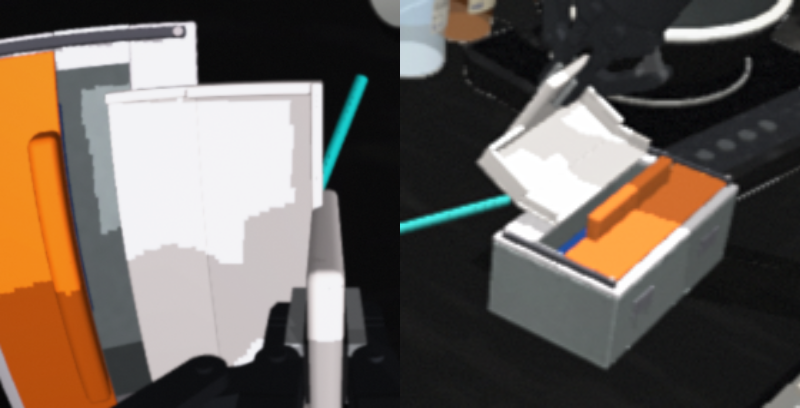

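The tray is empty, and the rods are in the box with a trace of blue seen inside the slot. I refine the pad centre from the earlier wrist view and plan the return.

```bash
python3 - <<'E'
from plan2 import *
p4=np.array([0.4784747,0.31537241,0.13835692]);r4=R.from_quat([.47,.883,-.001,-.002])
pts=np.array([[235,60],[387,178],[275,306],[135,212]],float)
mod=np.array([[95,95],[95,-95],[-95,-95],[-95,95]])/1000
best=None
for y0 in np.radians([-3,87,177,267]):
    def f(s):
        a=s[2];W=np.c_[mod@np.array([[np.cos(a),np.sin(a)],[-np.sin(a),np.cos(a)]])+s[:2],np.full(4,.004)];return (wproj(W,p4,r4)-pts).ravel()
    z=least_squares(f,[.46,.3,y0])
    if best is None or z.cost<best.cost:best=z
print(best.x,best.fun.round(1))
p,r,o=state()
def go(seq,p,r):
    for P,T in seq:
        s=np.round(r.inv().apply(P-p)*1000,0);t=np.round(np.degrees((r.inv()*T).as_rotvec()),1)
        print([s.tolist(),t.tolist()]); p=p+r.apply(s/1000); r=r*R.from_rotvec(np.radians(t))
    print('end',p); return p,r
p,r=go([pose_from_lip(liptarget(.0075+.0005*k,.096+.044*k/10),BY,29*(1-k/10)) for k in range(1,11)],p,r)
PAD=np.array([(.4607+best.x[0])/2,(.3004+best.x[1])/2,0])
P1=PAD+trayR(33.8,0).apply(TCPT)+[0,0,.14]; print(PAD,P1)
plan(p,r,P1,trayR(33.8,0)*TOOL,14)
E
```

```text
[0.4639764  0.29801182 1.51614333] [-0.5 -1.8  1.7  0.5  0.   1.4 -1.4  0.8]
[[1.0, 2.0, 1.0], [2.9, 0.0, -0.0]]
[[0.0, 2.0, 0.0], [2.9, 0.0, -0.0]]
[[0.0, 2.0, 1.0], [2.9, 0.0, -0.0]]
[[0.0, 2.0, -0.0], [2.9, 0.0, -0.0]]
[[0.0, 1.0, 0.0], [2.9, 0.0, -0.0]]
[[0.0, 2.0, 0.0], [2.9, 0.0, -0.0]]
[[0.0, 1.0, 0.0], [2.9, 0.0, -0.0]]
[[0.0, 1.0, 0.0], [2.9, 0.0, -0.0]]
[[0.0, 0.0, 0.0], [2.9, 0.0, -0.0]]
[[0.0, 1.0, 0.0], [2.9, 0.0, -0.0]]
end [ 0.61085067 -0.05319472  0.13631522]
[0.4623382  0.29920591 0.        ] [0.49752116 0.32035206 0.1527    ]
[[27.0, -6.0, -1.0], [0.0, 0.0, -2.0]]
[[28.0, -4.0, -1.0], [0.0, 0.0, -2.1]]
[[27.0, -4.0, -2.0], [0.0, 0.0, -2.0]]
[[28.0, -3.0, -1.0], [0.0, 0.0, -2.0]]
[[28.0, -1.0, -1.0], [0.0, 0.0, -2.1]]
[[28.0, -1.0, -1.0], [0.0, 0.0, -2.0]]
[[28.0, 0.0, -1.0], [0.0, 0.0, -2.1]]
[[28.0, 2.0, -1.0], [0.0, 0.0, -2.0]]
[[27.0, 2.0, -2.0], [0.0, 0.0, -2.0]]
[[28.0, 3.0, -1.0], [0.0, 0.0, -2.1]]
[[28.0, 5.0, -1.0], [0.0, 0.0, -2.0]]
[[27.0, 5.0, -1.0], [0.0, 0.0, -2.0]]
[[27.0, 6.0, -1.0], [0.0, 0.0, -2.1]]
[[27.0, 7.0, -1.0], [0.0, 0.0, -2.0]]
end [0.4975 0.3201 0.1523] [[-0.556, 0.831, 0.0], [0.831, 0.556, -0.0], [-0.0, 0.0, -1.0]]
```

```bash
python3 -m jog '[[[1,2,1],[2.9,0,0],1],[[0,2,0],[2.9,0,0],1],[[0,2,1],[2.9,0,0],1],[[0,2,0],[2.9,0,0],1],[[0,1,0],[2.9,0,0],1],[[0,2,0],[2.9,0,0],1],[[0,1,0],[2.9,0,0],1],[[0,1,0],[2.9,0,0],1],[[0,0,0],[2.9,0,0],1],[[0,1,0],[2.9,0,0],1],[[0,0,-5],[0,0,0],1],[[0,0,0],[0,0,0],1]]'; python3 chk.py 11
```

```text
t: 22.52
eef_pos: [0.611, -0.0531, 0.1417]
tool_rot: [0.001, 0.674, 0.739, 0.001]
contact_force: [-0.0, -0.2, -2.4]
gripper_width: 0.108
lip bx,by,z 13.0 -0.0 145.3 yaw,tip,roll [ 5.29 -0.09 -0.  ] q [ 0.35  0.48 -0.49  1.74  0.27  0.98 -0.15] F [-0.  -0.2 -2.4] t 22.525
```

View pics/both11.png

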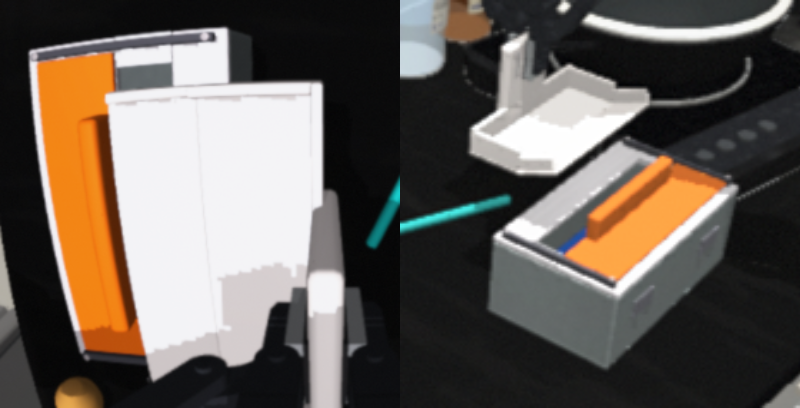

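The empty tray is level, and blue is visible inside the slot. I carry the tray back.

```bash
python3 -m jog '[[[27,-6,-1],[0,0,-2],1],[[28,-4,-1],[0,0,-2.1],1],[[27,-4,-2],[0,0,-2],1],[[28,-3,0],[0,0,-2],1],[[28,-1,-1],[0,0,-2.1],1],[[28,-1,0],[0,0,-2],1],[[28,0,-1],[0,0,-2.1],1],[[28,2,0],[0,0,-2],1],[[27,2,-1],[0,0,-2],1],[[28,3,0],[0,0,-2.1],1],[[28,5,-1],[0,0,-2],1],[[27,5,0],[0,0,-2],1]]'
python3 -m jog '[[[27,6,-1],[0,0,-2.1],1],[[27,7,-1],[0,0,-2],1],[[0,0,0],[0,0,0],1]]'
python3 - <<'E'
from plan2 import *
p,r,o=state(); Rt=r*TOOL.inv(); org=p-Rt.apply(TCPT); print(p,'tray origin',org.round(4),Rt.as_euler('ZYX',degrees=True).round(2))
D=bot.read_camera('wrist');w,d=D; cv2.imwrite('pics/wrist12.png',w[:,:,::-1]);np.save('/tmp/w12.npy',d)
w,d=bot.read_camera('scene'); cv2.imwrite('pics/scene12.png',w[:,:,::-1])
E
```

```text
t: 24.12
eef_pos: [0.5133, 0.2689, 0.1494]
tool_rot: [0.0, 0.501, 0.865, 0.0]
contact_force: [0.7, 0.0, -1.7]
gripper_width: 0.109
t: 24.5
eef_pos: [0.4956, 0.3239, 0.1517]
tool_rot: [-0.001, 0.469, 0.883, 0.001]
contact_force: [-0.6, 0.1, -1.4]
gripper_width: 0.11
[0.49563379 0.32393002 0.15168944] tray origin [0.4606 0.3026 0.139 ] [34.1  -0.05  0.11]
```

View pics/wrist12.png

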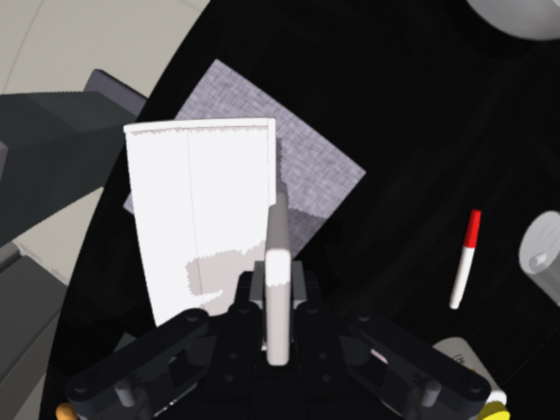

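View pics/scene12.png

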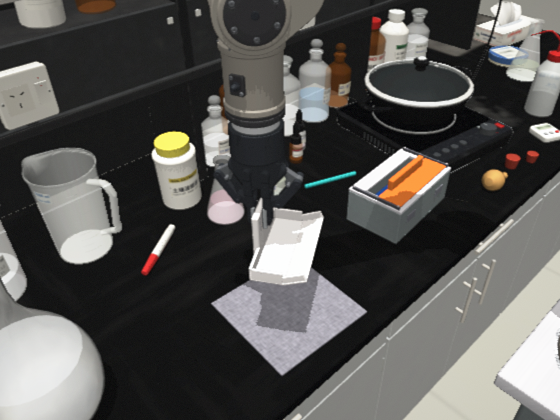

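```bash
python3 -m jog '[[[-1,-0.3,12],[0,0,0],1],[[-1,-0.3,20],[0,0,0],1],[[-1,0,22],[0,0,0],1],[[0,0,22],[0,0,0],1],[[0,0,20],[0,0,0],1],[[0,0,16],[0,0,0],1],[[0,0,10],[0,0,0],1],[[0,0,5],[0,0,0],1],[[0,0,0],[0,0,0],1]]'
```

```text
t: 25.72
eef_pos: [0.4988, 0.3175, 0.0243]
tool_rot: [0.0, 0.471, 0.882, 0.0]
contact_force: [-0.5, -0.4, -1.4]
gripper_width: 0.107
```

```bash
python3 -m jog '[[[3,0,3],[0,0,0],1],[[0,0,2],[0,0,0],1],[[0,0,1],[0,0,0],1],[[0,0,0],[0,0,0],1],[[0,0,0],[0,0,0],1]]'; python3 - <<'E'
from plan2 import *
p,r,o=state(); Rt=r*TOOL.inv(); org=p-Rt.apply(TCPT); print(p,'tray origin',org.round(4),Rt.as_euler('ZYX',degrees=True).round(2),np.round(o['contact_force'],2))
E
```

```text
t: 26.35
eef_pos: [0.4971, 0.3198, 0.0184]
tool_rot: [0.0, 0.471, 0.882, 0.0]
contact_force: [0.1, 0.1, -1.5]
gripper_width: 0.105
[0.49710523 0.31980044 0.01836035] tray origin [0.4619 0.2987 0.0057] [ 3.378e+01 -1.000e-02 -0.000e+00] [ 0.08  0.1  -1.51]
```

```bash
python3 -m jog '[[[0,0,1],[0,0,0],1],[[0,0,0],[0,0,0],1]]'; python3 -m jog '[[[0,0,1],[0,0,0],1],[[0,0,0],[0,0,0],1]]'
```

```text
t: 26.6
eef_pos: [0.497, 0.3198, 0.0172]
tool_rot: [-0.0, 0.471, 0.882, -0.0]
contact_force: [0.3, 0.0, -0.8]
gripper_width: 0.113
t: 26.85
eef_pos: [0.4971, 0.3199, 0.0167]
tool_rot: [0.0, 0.471, 0.882, 0.0]
contact_force: [-1.8, -1.6, 4.0]
gripper_width: 0.106
```

Contact is made, with the force now upward. I release and raise straight up.

```bash
python3 -m jog '[[[0,0,0],[0,0,0],0.5],[[0,0,0],[0,0,0],0],[[0,0,0],[0,0,0],-0.5],[[0,0,0],[0,0,0],-1],[[0,0,0],[0,0,0],-1],[[0,0,-10],[0,0,0],-1],[[0,0,-25],[0,0,0],-1],[[0,0,-40],[0,0,0],-1],[[0,0,-40],[0,0,0],-1],[[0,0,-40],[0,0,0],-1],[[0,0,-30],[0,0,0],-1],[[0,0,0],[0,0,0],-1]]' 
python3 - <<'E'
from plan2 import *
p,r,o=state(); print(p,np.round(o['contact_force'],2),o['t'])
w,D=bot.read_camera('wrist'); cv2.imwrite('pics/wrist13.png',w[:,:,::-1]);np.save('/tmp/w13.npy',D)
v,u=np.mgrid[0:420,0:560].astype(float);P,T=wdeproj(u,v,D.astype(float),p,r)
near=(np.hypot(P[...,0]-.46,P[...,1]-.3)<.14)&(v<310)
b=near&(P[...,2]>.014)&(P[...,2]<.1); rc=cv2.minAreaRect((P[b][:,:2]*1000).astype(np.float32)); print('tray',rc)
w,D=bot.read_camera('scene'); cv2.imwrite('pics/scene13.png',w[:,:,::-1]);C=cloud('scene',D)
b=(np.hypot(C[...,0]-.46,C[...,1]-.3)<.14)&(C[...,2]>.012)&(C[...,2]<.1);print('scene tray',cv2.minAreaRect((C[b][:,:2]*1000).astype(np.float32)))
E
```

```text
t: 28.35
eef_pos: [0.4982, 0.3212, 0.2047]
tool_rot: [0.001, 0.471, 0.882, 0.002]
contact_force: [-0.1, -0.2, -0.6]
gripper_width: 0.998
[0.4981797  0.32119187 0.20466566] [-0.08 -0.18 -0.61] 28.35
tray ((462.1720275878906, 298.43670654296875), (90.50501251220703, 147.89089965820312), 33.61054229736328)
scene tray ((461.7770690917969, 300.4154357910156), (90.15531921386719, 151.2021484375), 34.05105209350586)
```

View pics/wrist13.png

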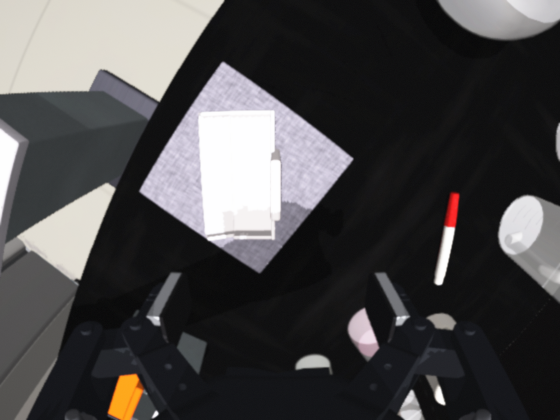

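View pics/scene13.png

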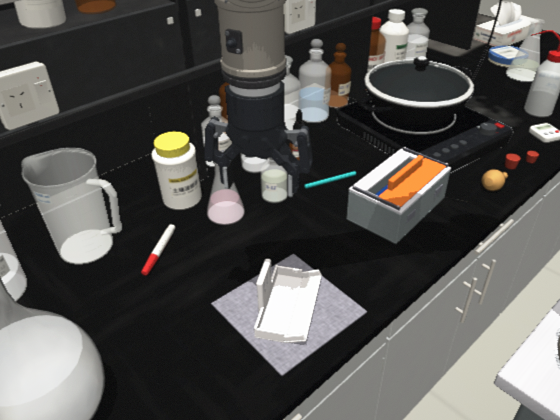

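```bash
python3 - <<'E'
from plan2 import *
p4,r4,o=state()
pts=np.array([[222,62],[353,158],[261,272],[139,190]],float)
mod=np.array([[95,95],[95,-95],[-95,-95],[-95,95]])/1000
best=None
for y0 in np.radians([-3,87,177,267]):
    def f(s):
        a=s[2];W=np.c_[mod@np.array([[np.cos(a),np.sin(a)],[-np.sin(a),np.cos(a)]])+s[:2],np.full(4,.004)];return (wproj(W,p4,r4)-pts).ravel()
    z=least_squares(f,[.46,.3,y0])
    if best is None or z.cost<best.cost:best=z
print(best.x,best.fun.round(1))
s=cv2.imread('pics/scene13.png');cv2.imwrite('pics/s13crop.png',cv2.resize(s[140:245,335:460],None,fx=5,fy=5,interpolation=cv2.INTER_CUBIC))
a,b=cv2.imread('pics/scene0.png'),s
plan(p4,r4,np.array([.475,-.06,.24]),down(5.3),11)
E
```

```text
[0.46044918 0.29680792 1.52433583] [-0.3 -2.3  1.7 -0.2 -0.8  1.8 -1.   1.4]
[[-28.0, -21.0, -3.0], [0.0, 0.0, 2.6]]
[[-28.0, -19.0, -4.0], [0.0, 0.0, 2.6]]
[[-29.0, -19.0, -3.0], [0.0, 0.0, 2.6]]
[[-31.0, -17.0, -4.0], [0.0, 0.0, 2.6]]
[[-30.0, -15.0, -3.0], [0.0, 0.0, 2.5]]
[[-32.0, -14.0, -4.0], [0.0, 0.0, 2.6]]
[[-32.0, -13.0, -3.0], [0.0, 0.0, 2.6]]
[[-33.0, -11.0, -4.0], [0.0, 0.0, 2.6]]
[[-33.0, -10.0, -3.0], [0.0, 0.0, 2.6]]
[[-34.0, -8.0, -4.0], [0.0, 0.0, 2.6]]
[[-33.0, -7.0, -3.0], [0.0, 0.0, 2.6]]
end [ 0.4749 -0.0595  0.2395] [[-0.092, 0.996, 0.0], [0.996, 0.092, -0.0], [-0.0, 0.0, -1.0]]
```

View pics/s13crop.png

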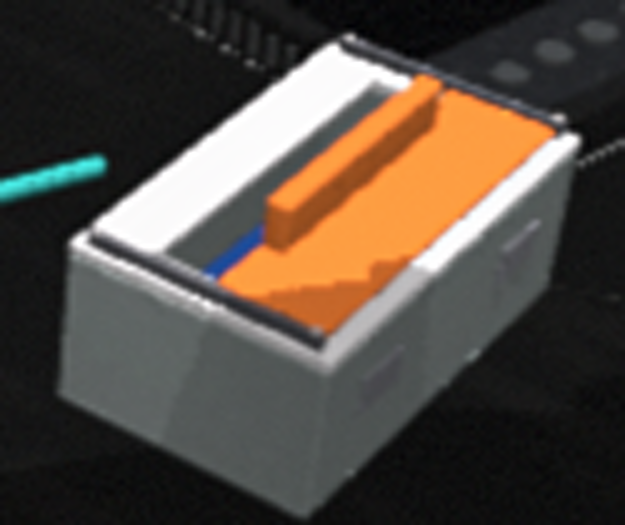

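The tray is within about 3 mm of the pad's middle, blue shows in the slot, and the bystanders have not moved. I take one look into the slot from the +x side to count the rods.

```bash
python3 -m jog '[[[-30,-9,-4],[0,0,2.6],-1],[[-31,-8,-4],[0,0,2.6],-1],[[-32,-7,-4],[0,0,2.6],-1],[[-33,-6,-4],[0,0,2.6],-1],[[-33,-4,-4],[0,0,2.6],-1],[[-33,-3,-4],[0,0,2.6],-1],[[-33,0,-4],[0,0,2.6],-1],[[-34,2,-4],[0,0,2.6],-1],[[-34,4,-4],[0,0,2.6],-1],[[-34,6,0],[0,0,2.6],-1],[[-34,6,0],[0,0,2.6],-1],[[0,0,0],[0,0,0],-1]]'
python3 - <<'E'
from h import *
p,r,o=state();print(p,o['t'])
w,D=bot.read_camera('wrist'); cv2.imwrite('pics/wrist14.png',w[:,:,::-1])
hsv=cv2.cvtColor(w,cv2.COLOR_RGB2HSV);m=((hsv[...,0]>105)&(hsv[...,0]<125)&(hsv[...,1]>150)&(hsv[...,2]>60)).astype(np.uint8)
n,l,s,c=cv2.connectedComponentsWithStats(m);print([(s[i].tolist()) for i in range(1,n) if s[i][4]>15])
cv2.imwrite('pics/w14crop.png',cv2.resize(w[60:320,60:330,::-1],None,fx=2.2,fy=2.2,interpolation=cv2.INTER_CUBIC))
E
```

```text
t: 29.95
eef_pos: [0.6082, -0.0344, 0.2364]
tool_rot: [0.0, 0.677, 0.736, -0.001]
contact_force: [-0.4, -1.1, -0.4]
gripper_width: 0.998
[ 0.60816008 -0.03438538  0.23640199] 29.95
[[182, 134, 13, 96, 553]]
```

View pics/w14crop.png

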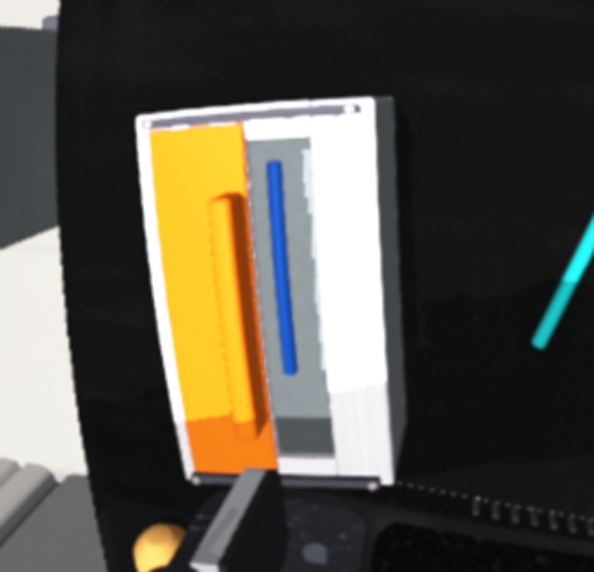

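One rod is seen on the box floor at (280,265) in the crop. The others have probably rolled under the lid, so I look once more at a shallower angle.

```bash
python3 -m jog '[[[0,20,-6],[0,0,0],-1],[[0,25,-6],[0,0,0],-1],[[0,25,0],[0,0,0],-1],[[0,25,0],[0,0,0],-1],[[0,15,0],[0,0,0],-1],[[0,0,0],[0,0,0],-1]]'
python3 - <<'E'
from h import *
p,r,o=state();print(p,o['t'],np.round(o['contact_force'],1))
w,D=bot.read_camera('wrist'); cv2.imwrite('pics/wrist15.png',w[:,:,::-1])
cv2.imwrite('pics/w15crop.png',cv2.resize(w[60:320,0:270,::-1],None,fx=2.2,fy=2.2,interpolation=cv2.INTER_CUBIC))
w,D=bot.read_camera('scene'); hsv=cv2.cvtColor(w,cv2.COLOR_RGB2HSV);m=((hsv[...,0]>105)&(hsv[...,0]<125)&(hsv[...,1]>150)&(hsv[...,2]>60)).astype(np.uint8)
n,l,s,c=cv2.connectedComponentsWithStats(m);print([(s[i].tolist()) for i in range(1,n) if s[i][4]>15])
cv2.imwrite('pics/scene15.png',w[:,:,::-1])
for t in ['sample_bottle','conical_250']:
    k=bot.landmark_of('scene',t)
    if k: print(t,(np.array(k[0]['xy'])*[560,420]).round())
E
```

```text
t: 30.75
eef_pos: [0.7173, -0.018, 0.2485]
tool_rot: [-0.001, 0.674, 0.739, 0.0]
contact_force: [0.2, 0.1, -0.3]
gripper_width: 0.997
[ 0.71729174 -0.01797388  0.24853462] 30.75 [ 0.2  0.1 -0.3]
[[377, 186, 10, 9, 29]]
sample_bottle [274. 195.]
conical_250 [225. 214.]
```

View pics/w15crop.png

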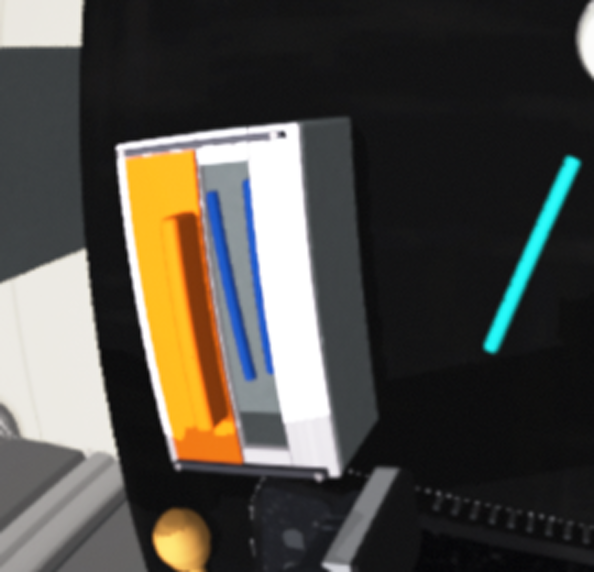

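View pics/scene15.png

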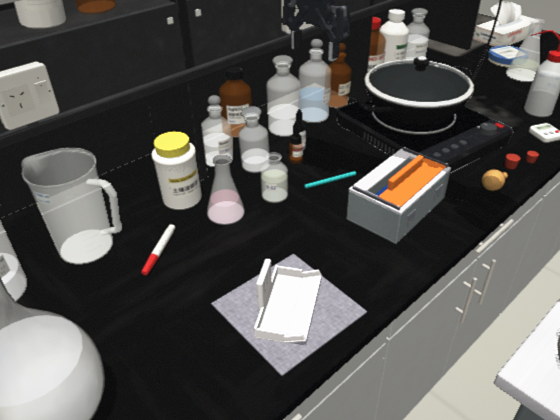

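Two rods now show inside the box, and none lies anywhere outside it. The flask and bottle are at their original pixels, (225,214) and (274,195). The gripper is clear of everything, so I hand in.

```bash
python3 - <<'E'
from station import bot
print(bot.hand_in())
E
```

```text
the job is handed in; nothing more can be done
None
```

I slid the shutter to its end stop, poured the three blue rods through the slot, stood the empty tray back on its pad and let go. I handed in at about 31 s of the 72 s allowed. No verdict was reported.

**Last checks**
- **Rods:** I could see only two of the three in the box at the end. All three left the tray together over the slot, the tray is empty, and no blue rod showed outside the box in the last pictures. I take the third to be under the lid.
- **Tray:** it stands upright, about 3 mm or less from the pad's middle. The two camera estimates of that middle differ by about 3 mm.
- **Bystanders:** the flask and sample bottle are at their original pixels to within a few. I did not touch the turquoise rod.

**What disagreed with the description**
- **Fingertips:** they are about 32 mm short of the reported TCP. The first shutter grip closed above the bar without touching it, and I corrected for this from the wrist and scene depth.
- **Tipping angle:** I tipped the tray only 29°, not 45°, because the arm's wrist neared its limit at about 30°. The rods rolled out between 26° and 29°.

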